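Load the vibratory polisher with arbor flanges and set its dial

TASK

The polisher was left switched on: first turn its dial back to off, at the red bar. Then pack all the flanges from the blue mat into its round tin in one flat layer, hubs up, one in the middle and the others around it, put the pale clear lid with the orange knob on so that it drops into the rim, and only then turn the dial, click by click, to the yellow stud. Leave the other things on the bench alone.

Things in the scene. Friction and masses are not known exactly. Their poses are not given: they have to be found in the camera images.
- tin_floor (a point): The middle of the inner floor of the polisher's round steel tin. The inside is 143 mm across with an upright wall 39 mm high, the rim 39 mm above this point and 152 mm across outside. The tin is fixed on the deck of the green machine (165 x 345 mm, deck 40 mm above the bench); this point is 44 mm above the bench. Its x and y axes are the machine's: the dial's axis lies 185 mm along +y from here.
- dial (a joint): Angle of the black rotary dial, rad: 0 is off, pointer at the red bar mark; it grows as the dial is turned clockwise seen from above. It clicks into a rest every 30 degrees (0.524 rad), seven rests from 0 (off) to 6 (3.14 rad), with end stops just beyond both. About 0.1 N m takes it over a click; let go between rests it falls into the nearer one.
- dial_grip (a point): On the dial's upright axis, at the height to grip: 34 mm above the deck, 74 mm above the bench. The dial is a 44 mm disc 8 mm thick, its underside 6 mm above the deck, with a grip bar 14 mm wide, 44 mm long and 30 mm tall across it (bar from 13 to 43 mm above the deck). The bar runs along this point's y axis, and the end with the white line (the pointer) is at -y.
- dial_pointer (a point): The point the dial's pointer aims at: 45 mm from the dial's axis, just above the deck, turning with the dial. At each rest it lies over one of the seven marks: red bar (off), two small white dots, then four studs.
- stud_yellow: The yellow stud, a round 10 mm button 3 mm tall fixed on the deck, 45 mm from the dial's axis. Three like it are white; the yellow one is at rest 3, 4, 5 or 6 and marks the wanted position. Origin at the centre of its underside.
- lid_knob (a point): Centre of the orange knob of the loose lid, pale clear plastic: knob 24 mm across and 26 mm tall (this point 13 mm below its top). The lid is a plate 158 mm across and 5 mm thick with a plug 130 mm across and 5 mm deep under it that drops into the tin. This point is 24 mm above the plug's underside, so 24 mm above the bench when the lid lies there and 58 mm above the tin's floor when it is seated. z is the lid's axis.
- mat: Blue rubber-edged mat, 155 x 290 mm and 4 mm thick, fixed on the bench; the flanges start on it. Origin under its middle.
- flange0_mid (a point): A saw arbor flange, if present (there are five to seven): a steel disc 43 mm across and 8 mm thick, its edges chamfered (3 mm below, 1.5 mm above), with a brass hub 14 mm across rising from its middle to 32 mm above the underside. This point is on its axis, 16 mm above the underside; z points up the hub. It starts standing hub up on the mat, about 68 mm from its neighbours. Mass 70 to 120 g.
- flange1_mid (a point): Another flange like flange0, if present.
- flange2_mid (a point): Another flange like flange0, if present.
- flange3_mid (a point): Another flange like flange0, if present.
- flange4_mid (a point): Another flange like flange0, if present.
- flange5_mid (a point): Another flange like flange0, if present.
- flange6_mid (a point): Another flange like flange0, if present.
- bush: Bystander, leave it alone: plain brass bush, a ring 40 mm across and 30 mm tall, standing on the bench. Origin at its underside.
- wrench: Bystander, leave it alone: steel wrench, 180 mm long, lying beyond the mat. Origin at its underside.
- can: Bystander, leave it alone: closed can with a paper band, 60 mm across and 60 mm tall. Origin at its underside.
- mug: Bystander, leave it alone: blue mug, 76 mm across and 90 mm tall. Origin at its underside.
- brush: Bystander, leave it alone: hand brush, 180 mm long, lying behind the machine. Origin at its underside.
- lid: The clear lid itself: origin at the centre of the plug's underside.
Not all that is in view belongs to the job. What is shaped like the part that bears flange1_mid but pink is not meant.

How it is judged:
By the outcome, as a careful person would: the job done as asked, in the order asked, and still so for the second after the job is handed in, with the robot touching nothing.
Of flange0, flange1, flange2, flange3, flange4, flange5, flange6 only 5 to 7 are there at a start; the rules pass over those that are not, and their reading is None.
At some moment in a run one of flange0, flange1, flange2, flange3, flange4, flange5, flange6, lid may be knocked a few centimetres aside while the robot is not near it.
Once in a run the grip may slacken for a moment while it holds something.
It also fails if it takes over 210 s, if anything falls off the work surface, if the arm or the gripper's body presses on something with over 40 N, if the wrist force passes 120 N, or if a joint passes its speed limit or range.

ROBOT

A 7-joint arm with a two-finger parallel gripper is mounted at the origin on the work surface. World frame = base frame: x ahead of the robot, y to its left, z up, the work surface at z = 0. Lengths are in m, angles in rad, forces in N, time in s.
With the tool pointing down it reaches from about 0.4 to 0.85 m from the base axis. Payload 10.4 kg.
Tool frame: the origin (TCP) lies between the finger pads; the fingertips stand 22 mm ahead of it and the grasp point (between the pads) lies 3 mm ahead of it (r.nose_length is the distance from the TCP to the fingertips, in m); z points along the fingers, y is the line along which they close (so a half turn about z gives the same grasp; the last joint's range is limited). The gripper opens to 87 mm and grips with 3 to 60 N. Pads are 19 mm wide; open, the fingers measure 117 mm over their backs; the gripper's body (75 mm by 190 mm) begins 51 mm behind the grasp point.
Start: joints at [-1.331, 0.332, -0.065, 1.46, 0.022, 1.35, -0.088], TCP at [0.162, 0.604, 0.245] pointing down, gripper open.
Joint ranges: [-2.6, 2.6], [-0.5, 2.12], [-1.47, 1.34], [0.16, 2.42], [-1.27, 4.41], [0.06, 2.06], [-2.6, 2.6]. Speed limits (rad/s): [2.22, 2.22, 2.79, 2.79, 3.14, 3.14, 3.14].

INTERFACE

Orientations are given as a unit quaternion [x, y, z, w].
In Python, from bench import readout, cams, r gives the robot as it stands. The module is installed in compiled form; this text tells all that it offers.
- The arm moves only by the tool step_arm, never from a script. Its argument "deltas" is a list that holds one entry, the list of rows, each a list of 7 numbers: the turn, a rotation vector about the tool's x, y, z in rad, then the shift along the tool's x, y, z in m, then the opening in per cent of the stroke, from 0 (shut) to 100 (fully open). A call has 1 to 20 rows; each row is the pose to reach, as a shift and turn from the pose commanded when the call began, along the tool's axes at that moment; what a row does not reach only later rows make up. A row lasts 1/8 s, in which the tool goes at most 62.5 mm and 10.7 degrees, less where a joint would pass 70% of its speed; a pose out of reach is approached as far as the arm can. A call with a gripper value outside its range is refused whole. The fingers move at their own pace and stop on an object; "squeeze" is the grip in N (left out, the last holds). Time passes only in rows, so rows that repeat a pose let the fingers close. It gives the time, the measured TCP pose, the force, the opening and the grip force at its end, in the units of the state.
- readout.read_state(): the state, without advancing time (a new reading comes with each control period).
- cams.camera(name): name is "scene" or "side" or "wrist"; returns a dict with "img" (400x640x3 uint8, red, green, blue), "fx", "fy", "cx", "cy" (pixels), "origin" and "rotation" of the camera in the world; the wrist camera has in their place "T_tool_cam" (4x4, takes a point from camera to tool coordinates, whose origin is the TCP and whose axes are the flange's). Camera axes: x right, y up, looking along -z (the intrinsics and any distortion apply to the point x, -y, -z); pixel columns grow to the right and rows downward; lengths in m; the calibration is good to about 2 mm. The wrist camera is an equidistant fisheye: a pixel r from the principal point sees the ray r / f radians off the axis. A picture is of the moment at which its call begins: read the wrist's pose just before it. There is no depth.
- r.close_job(): hands the job in; it is judged then, once.
The state is a dict: "time": time; "joint_positions": joint angles; "joint_vel": joint speeds; "joint_torque": joint torques, N m; "ee_pos": TCP position; "eef_rot": TCP orientation; "ft_force": force on the tool from outside, world axes, zero at the start; "torque": the same for the moment, N m; "width": finger opening in m; "grip_force": force on a finger pad.
Only numpy, scipy, OpenCV 4.12 (cv2) and the standard library are available. Lean on these libraries where they do the work, as an engineer would, in place of code of your own. Each camera call takes 0.05 s, during which the arm holds its last target. There are 200 camera calls.

## Working session

There is one attempt and no reset: what is moved stays moved. The work goes in short steps, Python scripts to look and compute and a tool call to move; the robot and the scene stay as the last step left them, time stands still between calls to the robot, and variables do not carry over. Pictures are saved under pics/ and viewed, at most 14 in all, crops included, and the job is handed in when it is done.

Besides the shell and the picture viewer there is one more tool, called after "Request:" as a command line: name --argument value ..., lists and objects as JSON in quotes. step_arm: Moves the arm, as the interface text tells. Its arguments: {"type":"object","properties":{"deltas":{"type":"array"},"squeeze":{"type":"number"}},"required":["deltas"]}

```bash
ls; mkdir -p pics
cat > h.py <<'E'
import numpy as np, cv2
from scipy.spatial.transform import Rotation as R
from bench import readout, cams, r
def ray(c,u,v):
    d=np.array([(u-c["cx"])/c["fx"],-(v-c["cy"])/c["fy"],-1.0]); return np.array(c["origin"]),np.array(c["rotation"]).reshape(3,3)@d
def onplane(c,u,v,z):
    o,d=ray(c,u,v); return o+d*(z-o[2])/d[2]
def proj(c,p):
    q=np.array(c["rotation"]).reshape(3,3).T@(np.array(p)-np.array(c["origin"])); return np.array([c["cx"]+c["fx"]*q[0]/-q[2],c["cy"]-c["fy"]*q[1]/-q[2]])
def save(n,img): cv2.imwrite(f"pics/{n}.png",img[:,:,::-1])
E
python3 - <<'E'
from h import *
s=readout.read_state(); print(s)
for n in ("scene","side","wrist"):
    c=cams.camera(n); save(n+"0",c["img"]); np.save(n+"0.npy",c,allow_pickle=True); print({k:v for k,v in c.items() if k!="img"})
E
```

```text
pics
{'time': 0.0, 'joint_positions': array([-1.33059958,  0.33288874, -0.06472768,  1.46096104,  0.02165235,
        1.34987552, -0.08851329]), 'joint_vel': array([-0.00026214, -0.00123032,  0.00051423,  0.00018779,  0.00123586,
       -0.00013906, -0.00020336]), 'joint_torque': array([-3.61923403e-04, -6.23270631e+01,  2.44940375e-02, -3.89876103e+01,
       -6.12939592e-02,  3.99392203e-02,  1.20114555e-04]), 'ee_pos': array([0.16227577, 0.60319598, 0.24373404]), 'eef_rot': array([ 1.30997860e-01,  9.91382391e-01, -7.16560095e-04, -4.02226717e-05]), 'ft_force': array([ 0.06539378,  0.03148779, -0.2362542 ]), 'torque': array([ 0.01611952, -0.03428822,  0.01545152]), 'grip_force': 0.0, 'width': 0.08703121343857263}
{'fx': 373.4155242777933, 'fy': 373.4155242777933, 'cx': 315.4317364574137, 'cy': 197.91314668486373, 'origin': array([1.03125268, 0.40014652, 0.97462965]), 'rotation': array([0.12667919, 0.25772971, 0.8611564 , 0.41944897])}
{'fx': 500.8435217830735, 'fy': 500.8435217830735, 'cx': 308.23070811818974, 'cy': 198.56150333196484, 'origin': array([ 0.37487746, -0.88423027,  1.15270267]), 'rotation': array([ 0.34693372, -0.03771986, -0.0886901 ,  0.93292458])}
{'fx': 309.70691628693146, 'fy': 309.70691628693146, 'cx': 325.66017018166576, 'cy': 195.12242908267336, 'T_tool_cam': array([[-6.70160554e-04,  9.59429001e-01,  2.81949539e-01,
         7.72566676e-02],
       [ 9.99999769e-01,  6.74840001e-04,  8.05084902e-05,
        -1.36603040e-03],
       [-1.13028647e-04,  2.81949528e-01, -9.59429232e-01,
        -1.39856537e-01],
       [ 0.00000000e+00,  0.00000000e+00,  0.00000000e+00,
         1.00000000e+00]])}
```

Create h.py:
```python
import numpy as np, cv2
from scipy.spatial.transform import Rotation as R
from bench import readout, cams, r
def rot(c): return R.from_quat(c["rotation"]).as_matrix()
def ray(c,u,v):
    d=np.array([(u-c["cx"])/c["fx"],-(v-c["cy"])/c["fy"],-1.0]); return np.array(c["origin"]),rot(c)@d
def onplane(c,u,v,z):
    o,d=ray(c,u,v); return o+d*(z-o[2])/d[2]
def proj(c,p):
    q=rot(c).T@(np.array(p)-np.array(c["origin"])); return np.array([c["cx"]+c["fx"]*q[0]/-q[2],c["cy"]-c["fy"]*q[1]/-q[2]])
def save(n,img): cv2.imwrite(f"pics/{n}.png",img[:,:,::-1])
def load(n): return np.load(n+".npy",allow_pickle=True).item()
```

```text
(no output)
```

View pics/scene0.png

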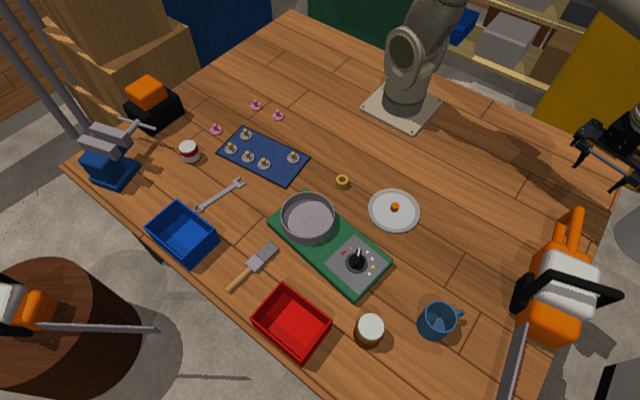

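View pics/side0.png

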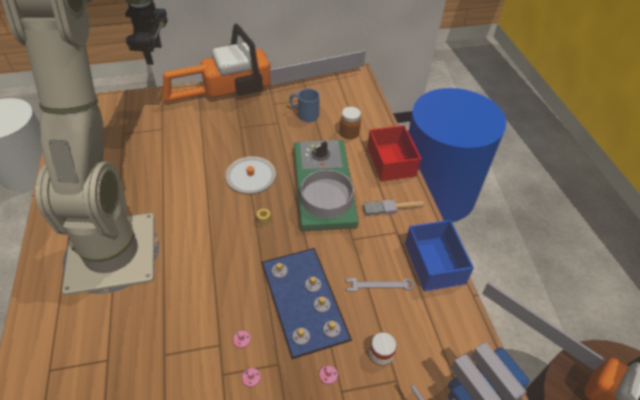

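The scene view shows 5 steel flanges on the mat (near 245,133; 231,147; 248,156; 264,162; 293,156), 3 pink decoys, the tin at (308,218), the dial at (357,258), and the lid at (395,209). The side view agrees, with the flanges near 280,270; 313,284; 322,303; 332,328; 301,336.

Run:
```python
from h import *
a=load("scene0")["img"][230:300,315:405]; b=load("side0")["img"][130:235,285:365]
A=cv2.resize(a,None,fx=4.4,fy=4.4,interpolation=cv2.INTER_CUBIC);B=cv2.resize(b,None,fx=5,fy=5,interpolation=cv2.INTER_CUBIC)
H=max(A.shape[0],B.shape[0]);im=np.zeros((H,A.shape[1]+B.shape[1],3),np.uint8);im[:A.shape[0],:A.shape[1]]=A;im[:B.shape[0],A.shape[1]:]=B
print(im.shape);save("m0",im)
# blobs
for n in ("scene","side"):
    c=load(n+"0");h=cv2.cvtColor(c["img"],cv2.COLOR_RGB2HSV)
    for name,lo,hi in (("orange",(5,170,120),(15,255,255)),("brass",(15,100,80),(32,255,255)),("green",(60,80,40),(90,255,255)),("blue",(105,90,40),(125,255,255)),("yellow",(25,150,120),(33,255,255)),("red",(0,170,120),(4,255,255))):
        m=cv2.inRange(h,lo,hi);k,l,st,ce=cv2.connectedComponentsWithStats(m)
        print(n,name,[(st[i][4],*ce[i].round(1).tolist()) for i in range(1,k) if 4<st[i][4]<9000 and 170<ce[i][0]<430 and 90<ce[i][1]<350])
```

```text
(525, 796, 3)
scene orange [(np.int32(31), 395.1, 205.5), (np.int32(19), 287.0, 284.5), (np.int32(6), 274.5, 287.5), (np.int32(14), 263.9, 299.5), (np.int32(17), 306.0, 298.5), (np.int32(8), 319.5, 309.0), (np.int32(6), 253.5, 311.5)]
scene brass [(np.int32(10), 362.6, 102.5), (np.int32(7), 216.6, 122.3), (np.int32(19), 244.5, 131.2), (np.int32(5), 208.2, 132.6), (np.int32(5), 219.6, 134.6), (np.int32(19), 229.6, 145.6), (np.int32(19), 246.7, 153.5), (np.int32(23), 292.5, 154.6), (np.int32(19), 262.7, 160.4), (np.int32(175), 341.1, 181.1), (np.int32(10), 304.5, 188.7), (np.int32(22), 394.5, 205.7), (np.int32(10), 275.5, 211.0), (np.int32(7), 339.0, 214.3), (np.int32(27), 382.6, 250.0), (np.int32(7), 226.0, 244.0), (np.int32(12), 372.5, 266.5), (np.int32(225), 237.5, 279.5), (np.int32(16), 273.4, 286.4), (np.int32(8), 289.9, 284.4), (np.int32(7), 298.9, 291.3), (np.int32(6), 304.8, 296.2), (np.int32(8), 263.9, 297.1), (np.int32(11), 313.3, 302.5), (np.int32(7), 258.3, 303.9), (np.int32(20), 326.2, 312.6), (np.int32(5), 253.0, 310.0), (np.int32(5), 332.6, 330.8), (np.int32(5), 358.0, 3
[... 602 characters left out ...]
int32(5), 178.4, 209.6), (np.int32(11), 324.9, 229.9), (np.int32(14), 336.1, 229.1), (np.int32(6), 307.2, 231.2), (np.int32(25), 279.0, 266.6), (np.int32(5), 185.0, 275.2), (np.int32(27), 312.6, 280.4), (np.int32(5), 200.6, 291.8), (np.int32(28), 321.6, 300.4), (np.int32(29), 331.5, 325.1), (np.int32(30), 300.3, 332.4)]
side green [(np.int32(21), 297.1, 150.8), (np.int32(5), 343.2, 156.0), (np.int32(14), 298.4, 162.1), (np.int32(15), 344.1, 169.5), (np.int32(59), 302.1, 174.0), (np.int32(238), 330.2, 218.8)]
side blue [(np.int32(3547), 302.5, 301.3)]
side yellow []
side red [(np.int32(45), 374.1, 133.1), (np.int32(6), 381.8, 129.2), (np.int32(771), 390.7, 158.0), (np.int32(7), 405.9, 174.4)]
```

View pics/m0.png

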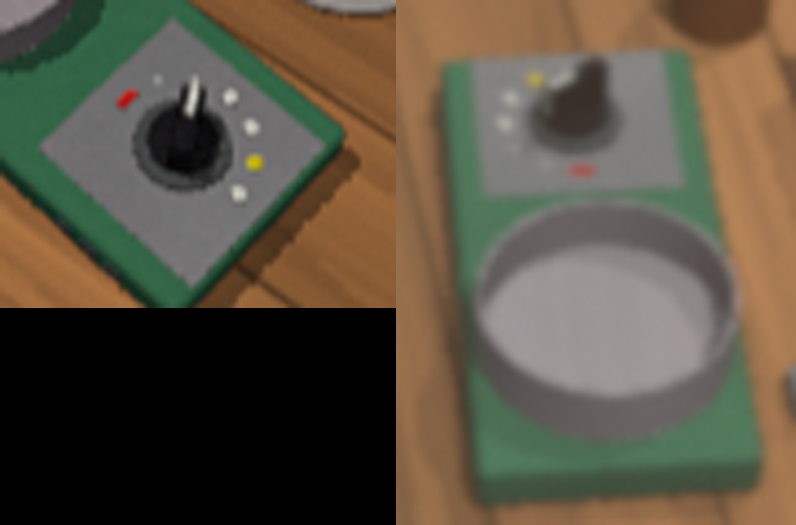

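The crop shows the red bar at left of the dial and the yellow stud as the third stud, so probably rest 5. The pointer line lies between the red bar and the first stud. Next I'll compute the metric positions.

```bash
cat >> h.py <<'E'
def tri(c1,p1,c2,p2):
    o1,d1=ray(c1,*p1);o2,d2=ray(c2,*p2);d1/=np.linalg.norm(d1);d2/=np.linalg.norm(d2)
    t=np.linalg.lstsq(np.c_[d1,-d2],o2-o1,rcond=None)[0];a=o1+d1*t[0];b=o2+d2*t[1];return (a+b)/2,np.linalg.norm(a-b)
E
python3 - <<'E'
from h import *
np.set_printoptions(precision=4,suppress=True)
a=load("scene0");b=load("side0")
S=[(244.5,131.2),(229.6,145.6),(246.7,153.5),(262.7,160.4),(292.5,154.6)]
D=[(279,266.6),(312.6,280.4),(321.6,300.4),(331.5,325.1),(300.3,332.4)]
for i,p in enumerate(S): print("scn",onplane(a,*p,.032)[:2])
for p in D: print("side",onplane(b,*p,.032)[:2])
print("knob",onplane(a,395.1,205.5,.03),onplane(b,249.7,170,.03),tri(a,(395.1,205.5),b,(249.7,170)))
f=lambda u,v:onplane(a,315+u/4.4,230+v/4.4,.042)[:2]
g=lambda u,v:onplane(b,285+(u-396)/5,130+v/5,.042)[:2]
for n,q in dict(red=(128,99),dot1=(158,80),s3=(230,97),s4=(251,127),y=(255,162),s6=(239,193)).items(): print(n,f(*q))
for n,q in dict(red=(582,170),d1=(545,165),d2=(513,148),s3=(505,123),s4=(510,98),y=(535,80)).items(): print("side",n,g(*q))
print("ptr tip",onplane(a,315+195/4.4,230+82/4.4,.083),onplane(a,315+188/4.4,230+110/4.4,.083))
# tin rim z=.083 : brightness; floor ellipse in side & scene
for nm,c in (("scene",a),("side",b)):
    h=cv2.cvtColor(c["img"],cv2.COLOR_RGB2HSV)
    m=cv2.inRange(h,(0,0,120),(180,45,255)); x0,x1,y0,y1=(270,345,185,250) if nm=="scene" else (295,362,165,225)
    mm=np.zeros_like(m);mm[y0:y1,x0:x1]=m[y0:y1,x0:x1]
    k,l,st,ce=cv2.connectedComponentsWithStats(mm);print(nm,[(st[i],ce[i]) for i in range(1,k) if st[i][4]>100])
E
```

```text
scn [ 0.4753 -0.3407]
scn [ 0.5529 -0.3342]
scn [ 0.5426 -0.2657]
scn [ 0.5317 -0.2048]
scn [ 0.4535 -0.1446]
side [ 0.4487 -0.1544]
side [ 0.5277 -0.2124]
side [ 0.5385 -0.2738]
side [ 0.548  -0.3443]
side [ 0.4701 -0.3488]
knob [0.4142 0.2225 0.03  ] [0.4141 0.2155 0.03  ] (array([0.4131, 0.2211, 0.0257]), np.float64(0.003106486058317118))
red [0.6384 0.1945]
dot1 [0.6163 0.2017]
s3 [0.5982 0.2435]
s4 [0.6071 0.2649]
y [0.6248 0.2794]
s6 [0.6474 0.2828]
side red [0.6387 0.1883]
side d1 [0.6169 0.1968]
side d2 [0.6001 0.2152]
side s3 [0.5995 0.2382]
side s4 [0.607  0.2601]
side y [0.626  0.2736]
ptr tip [0.622  0.2285 0.083 ] [0.6395 0.2356 0.083 ]
scene [(array([ 285,  201,   49,   37, 1300], dtype=int32), array([309.3931, 219.2923]))]
side [(array([301, 165,  42,  20, 192], dtype=int32), array([318.9115, 168.2344])), (array([ 302,  179,   48,   31, 1107], dtype=int32), array([325.9169, 193.9061]))]
```

Request:
step_arm --deltas '[[[0,0,0.96,-0.53,-0.285,-0.026,100],[0,0,0.96,-0.53,-0.285,-0.026,100],[0,0,0.96,-0.53,-0.285,-0.026,100],[0,0,0.96,-0.53,-0.285,-0.026,100],[0,0,0.96,-0.53,-0.285,-0.026,100],[0,0,0.96,-0.53,-0.285,-0.026,100],[0,0,0.96,-0.53,-0.285,-0.026,100],[0,0,0.96,-0.53,-0.285,-0.026,100],[0,0,0.96,-0.53,-0.285,-0.026,100],[0,0,0.96,-0.53,-0.285,-0.026,100],[0,0,0.96,-0.53,-0.285,-0.026,100],[0,0,0.96,-0.53,-0.285,-0.026,100],[0,0,0.96,-0.53,-0.285,-0.026,100]]]'

```text
time: 1.78
ee_pos: [0.5993, 0.1921, 0.2705]
eef_rot: [0.573, 0.819, 0.0, -0.0]
ft_force: [-0.3, 0.2, -0.1]
width: 0.0871
grip_force: 0.0
```

```bash
cat >> h.py <<'E'
def wrist(name=None):
    s=readout.read_state(); c=cams.camera("wrist"); T=np.eye(4); T[:3,:3]=R.from_quat(s["eef_rot"]).as_matrix(); T[:3,3]=s["ee_pos"]
    c["W"]=T@np.array(c["T_tool_cam"])
    if name: save(name,c["img"]); np.save(name+".npy",c,allow_pickle=True)
    return c
def wray(c,u,v):
    x,y=(u-c["cx"])/c["fx"],(v-c["cy"])/c["fy"]; t=np.hypot(x,y); k=np.sin(t)/t if t>1e-9 else 1.
    return c["W"][:3,3],c["W"][:3,:3]@np.array([x*k,-y*k,-np.cos(t)])
def wplane(c,u,v,z):
    o,d=wray(c,u,v); return o+d*(z-o[2])/d[2]
def wproj(c,p):
    q=c["W"][:3,:3].T@(np.array(p)-c["W"][:3,3]); x,y,z=q[0],-q[1],-q[2]; n=np.hypot(x,y); t=np.arctan2(n,z)
    return np.array([c["cx"]+c["fx"]*t*x/n,c["cy"]+c["fy"]*t*y/n])
def to(x,y,z,yaw):
    "row (turn z, shift xyz) from measured pose to TCP at x,y,z pointing down with tool y at yaw deg"
    s=readout.read_state(); Rm=R.from_quat(s["eef_rot"]); a=np.radians(yaw)
    G=R.from_matrix(np.c_[[-np.sin(a),np.cos(a),0],[np.cos(a),np.sin(a),0],[0,0,-1]])
    print("row",(Rm.inv()*G).as_rotvec().round(3),Rm.inv().apply(np.array([x,y,z])-s["ee_pos"]).round(4))
def st():
    s=readout.read_state(); M=R.from_quat(s["eef_rot"]).as_matrix()
    print("t%.2f"%s["time"],"pos",s["ee_pos"].round(4),"yaw %.1f"%np.degrees(np.arctan2(M[1,1],M[0,1])),"zax",M[:,2].round(3),"q",s["joint_positions"].round(2),"F",s["ft_force"].round(1),"tq",s["torque"].round(2),"w %.4f g %.1f"%(s["width"],s["grip_force"]))
E
python3 -c "
from h import *
wrist('w1'); st()"
```

```text
t1.82 pos [0.5994 0.192  0.2705] yaw 20.1 zax [-0.     0.001 -1.   ] q [-0.69  0.34  0.41  1.43 -0.13  1.4   0.07] F [0.3 0.8 0.5] tq [-0.07  0.01  0.01] w 0.0870 g 0.0
```

View pics/w1.png

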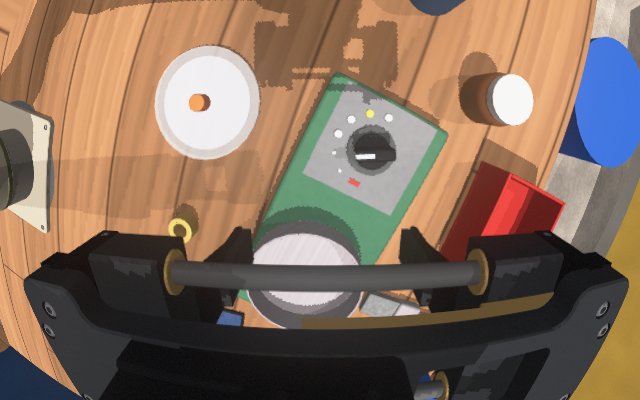

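The wrist view shows the dial at (372,152) with its white line pointing left towards dot 2 (334,152). The marks run red (354,182), dot (339,170), dot (334,152), white stud (338,133), white stud (351,119), yellow (370,113), white stud (389,118), so yellow is rest 5. The lid knob is at (200,102).

Run:
```python
from h import *
np.set_printoptions(precision=4,suppress=True)
c=load("w1");im=c["img"];h=cv2.cvtColor(im,cv2.COLOR_RGB2HSV)
def blobs(lo,hi,x0,x1,y0,y1,a0=3,a1=500):
    m=np.zeros((400,640),np.uint8);m[y0:y1,x0:x1]=cv2.inRange(h,lo,hi)[y0:y1,x0:x1];k,l,s,ce=cv2.connectedComponentsWithStats(m)
    return [(int(s[i][4]),ce[i]) for i in range(1,k) if a0<=s[i][4]<=a1]
red=blobs((0,150,100),(6,255,255),340,370,170,195);ye=blobs((22,120,120),(35,255,255),355,385,105,120);wh=blobs((0,0,195),(180,60,255),325,400,105,180)
print(red,ye,wh)
P={"red":(red[0][1],.041),"y":(ye[0][1],.043)}
for i,w in enumerate(wh): P[f"w{i}"]=(w[1],.043 if w[0]>20 else .041)
for n,(p,z) in P.items(): print(n,wplane(c,*p,z)[:2])
print("ptr line",blobs((0,0,170),(180,60,255),352,378,148,162))
kn=blobs((5,150,100),(15,255,255),180,215,85,115);print("knob",kn,wplane(c,*kn[0][1],.03))
```

```text
[(34, array([353.7353, 182.1471]))] [(44, array([369.3636, 112.9545]))] [(3, array([374., 113.])), (56, array([388.6786, 117.6429])), (54, array([351.1481, 119.3148])), (57, array([338.0702, 133.4737])), (14, array([333.5   , 152.2857])), (85, array([365.6353, 156.1882])), (15, array([339.2667, 170.0667]))]
red [0.6364 0.1892]
y [0.6233 0.2748]
w0 [0.6287 0.2769]
w1 [0.647  0.2782]
w2 [0.6057 0.2599]
w3 [0.5972 0.2387]
w4 [0.6001 0.2153]
w5 [0.6379 0.2247]
w6 [0.6143 0.1972]
ptr line [(88, array([365.3864, 156.1705]))]
knob [(192, array([196.2344, 102.0469]))] [0.4122 0.2186 0.03  ]
```

Run:
```python
from h import *
np.set_printoptions(precision=4,suppress=True)
P=np.array([[.6364,.1892],[.6143,.1972],[.6001,.2153],[.5972,.2387],[.6057,.2599],[.6233,.2748],[.647,.2782]])
a=np.radians(-90-30*np.arange(7));Q=.045*np.c_[np.cos(a),np.sin(a)]
H=(Q-Q.mean(0)).T@(P-P.mean(0));th=np.arctan2(H[0,1]-H[1,0],H[0,0]+H[1,1])
M=np.array([[np.cos(th),-np.sin(th)],[np.sin(th),np.cos(th)]]);t=P.mean(0)-M@Q.mean(0)
print("yaw",np.degrees(th),"dial",t,"res",(P-Q@M.T-t).round(4).tolist());tin=t-.185*M[:,1];print("tin",tin)
c=load("w1");p=wplane(c,365.5,156.2,.083)[:2];d=p-t;print("ptr",p,np.linalg.norm(d),"rest",(np.degrees(th)-90-np.degrees(np.arctan2(d[1],d[0])))%360/30)
to(t[0],t[1],.16,-66.8)
# tin rim circle check
for b in range(0,360,30): print(wproj(c,[tin[0]+.0735*np.cos(np.radians(b)),tin[1]+.0735*np.sin(np.radians(b)),.083]).round(0),end=' ')
```

```text
yaw -6.625797633713882 dial [0.6415 0.2334] res [[0.0, 0.0005], [-0.0004, -0.0001], [-0.0001, -0.0003], [0.0004, 0.0001], [0.0003, -0.0004], [-0.0004, 0.0001], [0.0003, 0.0001]]
tin [0.6202 0.0497]
ptr [0.6307 0.2288] 0.011787348283540663 rest 2.0149606616706555
row [-0.001 -0.     1.516] [0.0244 0.0538 0.1105]
[357. 304.] [361. 279.] [349. 255.] [323. 238.] [290. 236.] [262. 247.] [247. 269.] [248. 294.] [262. 316.] [286. 329.] [314. 331.] [340. 322.]
```

Request:
step_arm --deltas '[[[0,0,1.516,0.0244,0.0538,0.11,50],[0,0,1.516,0.0244,0.0538,0.11,50],[0,0,1.516,0.0244,0.0538,0.11,50],[0,0,1.516,0.0244,0.0538,0.11,50],[0,0,1.516,0.0244,0.0538,0.11,50],[0,0,1.516,0.0244,0.0538,0.11,50],[0,0,1.516,0.0244,0.0538,0.11,50],[0,0,1.516,0.0244,0.0538,0.11,50],[0,0,1.516,0.0244,0.0538,0.11,50],[0,0,1.516,0.0244,0.0538,0.11,50],[0,0,1.516,0.0244,0.0538,0.11,50]]]' --squeeze 12

```text
time: 3.2
ee_pos: [0.6423, 0.2321, 0.1606]
eef_rot: [0.98, 0.201, 0.0, -0.0]
ft_force: [-0.7, 0.2, 0.1]
width: 0.0437
grip_force: 0.0
```

```bash
python3 -c "
from h import *
st(); to(.6415,.2334,.081,-66.6)"
```

```text
t3.20 pos [0.6423 0.2321 0.1606] yaw -66.8 zax [ 0.  0. -1.] q [-0.86  0.58  0.66  1.42 -0.36  1.26 -1.34] F [-0.7  0.2  0.1] tq [-0.06  0.12  0.06] w 0.0437 g 0.0
row [-0.    -0.    -0.003] [-0.0002 -0.0015  0.0796]
```

Request:
step_arm --deltas '[[[0,0,0.003,0,-0.0015,0.03,50],[0,0,0.003,0,-0.0015,0.06,50],[0,0,0.003,0,-0.0015,0.0796,50],[0,0,0.003,0,-0.0015,0.0796,50],[0,0,0.003,0,-0.0015,0.0796,10],[0,0,0.003,0,-0.0015,0.0796,10],[0,0,0.003,0,-0.0015,0.0796,10],[0,0,0.003,0,-0.0015,0.0796,10],[0,0,0.003,0,-0.0015,0.0796,10],[0,0,0.003,0,-0.0015,0.0796,10]]]' --squeeze 12

```text
time: 4.45
ee_pos: [0.6416, 0.2347, 0.0815]
eef_rot: [0.98, 0.199, 0.0, -0.001]
ft_force: [-2.8, 4.7, 5.3]
width: 0.0141
grip_force: 12.0
```

```bash
python3 -c "
from h import *
st()"
```

```text
t4.45 pos [0.6416 0.2347 0.0815] yaw -67.0 zax [-0.     0.002 -1.   ] q [-0.85  0.65  0.62  1.49 -0.41  1.13 -1.32] F [-2.8  4.7  5.3] tq [0.93 0.97 0.06] w 0.0141 g 12.0
```

Request:
step_arm --deltas '[[[0,0,-0.18,0,0,0,10],[0,0,-0.36,0,0,0,10],[0,0,-0.524,0,0,0,10],[0,0,-0.524,0,0,0,10],[0,0,-0.524,0,0,0,10],[0,0,-0.7,0,0,0,10],[0,0,-0.88,0,0,0,10],[0,0,-1.05,0,0,0,10],[0,0,-1.06,0,0,0,10],[0,0,-1.06,0,0,0,10],[0,0,-1.06,0,0,0,10]]]' --squeeze 15

```text
time: 5.82
ee_pos: [0.6418, 0.2344, 0.0814]
eef_rot: [0.746, 0.666, 0.001, -0.0]
ft_force: [-1.9, 4.9, 5.1]
width: 0.0141
grip_force: 15.0
```

```bash
python3 -c "
from h import *
st()"
```

```text
t5.83 pos [0.6418 0.2344 0.0814] yaw -6.4 zax [ 0.     0.002 -1.   ] q [-0.7   0.61  0.4   1.48 -0.25  1.1  -0.36] F [-1.9  4.9  5.1] tq [0.96 0.63 0.04] w 0.0141 g 15.0
```

Request:
step_arm --deltas '[[[0,0,0,0,0,0,50],[0,0,0,0,0,0,50],[0,0,0,0,0,0,50],[0,0,0,0,0,-0.05,50],[0,0,0,0,0,-0.11,50],[0,0,0,0,0,-0.17,50],[0,0,0,0,0,-0.17,50],[0,0,0,0,0,-0.17,50]]]'

```text
time: 6.82
ee_pos: [0.6416, 0.2331, 0.2504]
eef_rot: [0.745, 0.667, -0.0, -0.0]
ft_force: [0.1, 0.7, 0.2]
width: 0.0438
grip_force: 0.0
```

Run:
```python
from h import *
st();c=wrist("w2"); p=wproj(c,[.6415,.2334,.05]);u,v=p.astype(int);print(p)
h=cv2.cvtColor(c["img"],cv2.COLOR_RGB2HSV)
m=cv2.inRange(h,(0,0,180),(180,60,255));k,l,s,ce=cv2.connectedComponentsWithStats(m)
t=np.array([.6415,.2334])
for i in range(1,k):
    if s[i][4]>8 and np.hypot(*(ce[i]-p))<70:
        q=wplane(c,*ce[i],.083)[:2]-t; q2=wplane(c,*ce[i],.043)[:2]-t
        print(s[i][4],ce[i],"if ptr: r%.4f rest %.2f"%(np.hypot(*q),(-96.6-np.degrees(np.arctan2(q[1],q[0])))%360/30),"if mark: r%.4f rest %.2f"%(np.hypot(*q2),(-96.6-np.degrees(np.arctan2(q2[1],q2[0])))%360/30))
to(.50,-.39,.30,-25)
```

```text
t6.83 pos [0.6416 0.2331 0.2504] yaw -6.4 zax [-0. -0. -1.] q [-0.72  0.48  0.44  1.3  -0.2   1.41 -0.4 ] F [0.1 0.7 0.2] tq [-0.16  0.08 -0.1 ] w 0.0438 g 0.0
[325.6980931  174.42596958]
8252 [328.23715463 167.95213282] if ptr: r0.0143 rest 6.34 if mark: r0.0067 rest 6.85
row [-0.002  0.001  0.325] [-0.635  -0.0713 -0.0498]
```

Run:
```python
from h import *
c=load("w2");p=wproj(c,[.6415,.2334,.05]);h=cv2.cvtColor(c["img"],cv2.COLOR_RGB2HSV);u,v=p.astype(int)
save("c2",cv2.resize(c["img"][v-60:v+60,u-70:u+70],None,fx=4,fy=4))
```

```text
(no output)
```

View pics/c2.png

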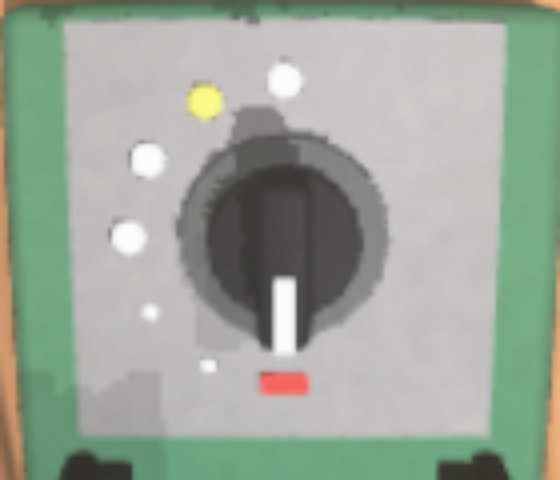

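Request:
step_arm --deltas '[[[0,0,0.33,-0.635,-0.0713,-0.05,50],[0,0,0.33,-0.635,-0.0713,-0.05,50],[0,0,0.33,-0.635,-0.0713,-0.05,50],[0,0,0.33,-0.635,-0.0713,-0.05,50],[0,0,0.33,-0.635,-0.0713,-0.05,50],[0,0,0.33,-0.635,-0.0713,-0.05,50],[0,0,0.33,-0.635,-0.0713,-0.05,50],[0,0,0.33,-0.635,-0.0713,-0.05,50],[0,0,0.33,-0.635,-0.0713,-0.05,50],[0,0,0.33,-0.635,-0.0713,-0.05,50],[0,0,0.33,-0.635,-0.0713,-0.05,50],[0,0,0.33,-0.635,-0.0713,-0.05,50],[0,0,0.33,-0.635,-0.0713,-0.05,50],[0,0,0.33,-0.635,-0.0713,-0.05,50]]]'

```text
time: 8.62
ee_pos: [0.5017, -0.388, 0.3006]
eef_rot: [0.844, 0.537, 0.0, -0.0]
ft_force: [0.1, 0.1, -0.1]
width: 0.0437
grip_force: 0.0
```

```bash
python3 -c "
from h import *
wrist('w3'); st()"
```

```text
t8.68 pos [ 0.5015 -0.3883  0.3008] yaw -25.1 zax [ 0.     0.001 -1.   ] q [ 0.02  0.4   0.79  1.38 -0.28  1.48  0.35] F [ 0.6 -0.5 -0.1] tq [-0.11  0.08  0.06] w 0.0431 g 0.0
```

View pics/w3.png

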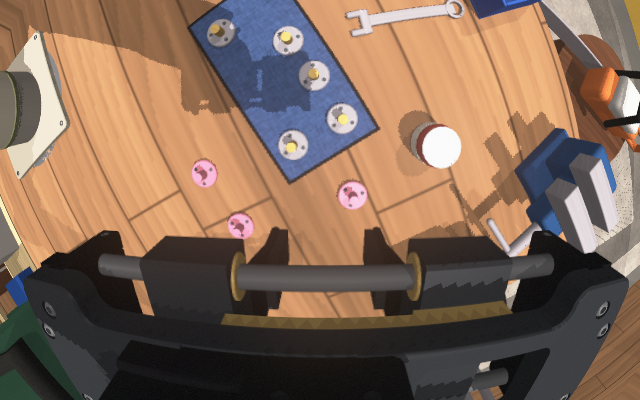

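The dial pointer is at the red bar. The wrist view shows the five flanges on the mat at (221,32), (288,40), (314,75), (342,118), (293,145), with the pink decoys off the mat.

```bash
cat >> h.py <<'E'
def flanges(c,ref=None,zd=.0115,box=(.38,.62,-.42,-.08)):
    "centres of grey discs on the mat: min enclosing circle, on the plane of the disc, around each brass hub"
    h=cv2.cvtColor(c["img"],cv2.COLOR_RGB2HSV); out=[]
    br=cv2.inRange(h,(12,80,90),(35,255,255)); g=cv2.inRange(h,(0,0,60),(180,60,255))
    g=cv2.morphologyEx(cv2.bitwise_or(g,br),cv2.MORPH_OPEN,np.ones((3,3),np.uint8)); g=cv2.bitwise_and(g,cv2.bitwise_not(br))
    g0=cv2.morphologyEx(cv2.bitwise_or(g,br),cv2.MORPH_OPEN,np.ones((3,3),np.uint8))
    k,l,s,ce=cv2.connectedComponentsWithStats(g0)
    for i in range(1,k):
        if not 150<s[i][4]<8000: continue
        p=wplane(c,*ce[i],zd)
        if not(box[0]<p[0]<box[1] and box[2]<p[1]<box[3]): continue
        v,u=np.nonzero((l==i)&(br==0))
        if len(u)<80: continue
        q=np.array([wplane(c,a,b,zd)[:2] for a,b in zip(u,v)],np.float32)
        (x,y),rad=cv2.minEnclosingCircle(q*1000); hb=((l==i)&(br>0)).sum()
        hv=np.nonzero((l==i)&(br>0)); hp=wplane(c,hv[1].mean(),hv[0].mean(),.032)[:2] if hb else None
        out.append((round(x/1000,4),round(y/1000,4),round(rad,1),int(s[i][4]),int(hb),None if hp is None else hp.round(4).tolist()))
    return out
E
python3 - <<'E'
from h import *
for f in flanges(load("w3")): print(f)
E
```

```text
(0.4482, -0.1527, 21.9, 589, 94, [0.449, -0.1526])
(0.5278, -0.211, 22.0, 726, 108, [0.5273, -0.2118])
(0.5382, -0.2721, 21.9, 760, 90, [0.5382, -0.2723])
(0.5473, -0.3428, 22.0, 777, 83, [0.5473, -0.3427])
(0.4701, -0.347, 22.1, 743, 98, [0.4705, -0.3466])
```

```bash
python3 -c "
from h import *
to(.5473,-.3428,.09,-45)"
```

```text
row [-0.    -0.001  0.347] [0.0605 0.0222 0.2108]
```

Request:
step_arm --deltas '[[[0,0,0.347,0.0605,0.0222,0.06,45],[0,0,0.347,0.0605,0.0222,0.12,45],[0,0,0.347,0.0605,0.0222,0.18,45],[0,0,0.347,0.0605,0.0222,0.21,45],[0,0,0.347,0.0605,0.0222,0.21,45],[0,0,0.347,0.0605,0.0222,0.21,45],[0,0,0.347,0.0605,0.0222,0.21,45]]]' --squeeze 15

```text
time: 9.55
ee_pos: [0.5476, -0.3453, 0.0935]
eef_rot: [0.924, 0.382, 0.001, 0.001]
ft_force: [0.2, -0.6, 0.2]
width: 0.0389
grip_force: 0.0
```

```bash
python3 -c "
from h import *
st();to(.5473,-.3428,.037,-45)"
```

```text
t9.55 pos [ 0.5476 -0.3453  0.0935] yaw -45.1 zax [ 0.003 -0.001 -1.   ] q [-0.05  0.6   0.74  1.6  -0.44  1.11  0.02] F [ 0.2 -0.6  0.2] tq [-0.12  0.13  0.05] w 0.0389 g 0.0
row [ 0.003 -0.001 -0.003] [ 0.0015 -0.0022  0.0565]
```

Request:
step_arm --deltas '[[[0,0,0,0,0,0.02,45],[0,0,0,0,0,0.04,45],[0,0,0,0,0,0.054,45],[0,0,0,0,0,0.054,45],[0,0,0,0,0,0.054,45]]]'

```text
time: 10.18
ee_pos: [0.5465, -0.3448, 0.037]
eef_rot: [0.924, 0.381, -0.0, 0.0]
ft_force: [-0.2, 0.6, 0.0]
width: 0.0386
grip_force: 0.0
```

```bash
python3 -c "
from h import *
st();to(.5473,-.3428,.037,-45)"
```

```text
t10.18 pos [ 0.5465 -0.3448  0.037 ] yaw -45.2 zax [-0. -0. -1.] q [-0.02  0.66  0.7   1.63 -0.49  1.03  0.05] F [-0.2  0.6  0. ] tq [-0.13  0.14  0.  ] w 0.0386 g 0.0
row [-0.     0.    -0.003] [ 0.002  -0.0008  0.    ]
```

Request:
step_arm --deltas '[[[0,0,0,0.002,-0.001,0,45],[0,0,0,0.002,-0.001,0,5],[0,0,0,0.002,-0.001,0,5],[0,0,0,0.002,-0.001,0,5],[0,0,0,0.002,-0.001,0,5],[0,0,0,0.002,-0.001,0,5],[0,0,0,0.002,-0.001,-0.05,5],[0,0,0,0.002,-0.001,-0.1,5],[0,0,0,0.002,-0.001,-0.133,5],[0,0,0,0.002,-0.001,-0.133,5],[0,0,0,0.002,-0.001,-0.133,5]]]' --squeeze 20

```text
time: 11.55
ee_pos: [0.5468, -0.3421, 0.1688]
eef_rot: [0.924, 0.382, -0.0, -0.001]
ft_force: [-0.4, 0.5, -1.7]
width: 0.0134
grip_force: 20.0
```

```bash
python3 -c "
from h import *
st();to(.5873,.0168,.17,-45)"
```

```text
t11.55 pos [ 0.5468 -0.3421  0.1688] yaw -45.1 zax [-0.001  0.001 -1.   ] q [-0.08  0.52  0.79  1.53 -0.38  1.25 -0.02] F [-0.4  0.5 -1.7] tq [-0.11  0.1  -0.02] w 0.0134 g 20.0
row [-0.001  0.    -0.002] [ 0.2818 -0.2258 -0.001 ]
```

Request:
step_arm --deltas '[[[0,0,0,0.0485,-0.039,-0.001,5],[0,0,0,0.097,-0.078,-0.001,5],[0,0,0,0.1455,-0.117,-0.001,5],[0,0,0,0.194,-0.156,-0.001,5],[0,0,0,0.24,-0.193,-0.001,5],[0,0,0,0.27,-0.217,-0.001,5],[0,0,0,0.2818,-0.2258,-0.001,5],[0,0,0,0.2818,-0.2258,0.02,5],[0,0,0,0.2818,-0.2258,0.04,5],[0,0,0,0.2818,-0.2258,0.04,5],[0,0,0,0.2818,-0.2258,0.04,5]]]'

```text
time: 12.92
ee_pos: [0.5879, 0.0155, 0.1302]
eef_rot: [0.925, 0.381, 0.0, 0.0]
ft_force: [-0.2, -0.3, -0.6]
width: 0.0134
grip_force: 20.0
```

```bash
python3 -c "
from h import *
st();to(.5873,.0168,.0785,-45);wrist('w4')"
```

```text
t12.93 pos [0.5879 0.0155 0.1302] yaw -45.2 zax [ 0. -0. -1.] q [-0.69  0.41  0.72  1.73 -0.3   1.11 -0.66] F [-0.2 -0.3 -0.6] tq [-0.12  0.07 -0.  ] w 0.0134 g 20.0
row [ 0.     0.    -0.004] [ 0.0005 -0.0013  0.0517]
```

View pics/w4.png

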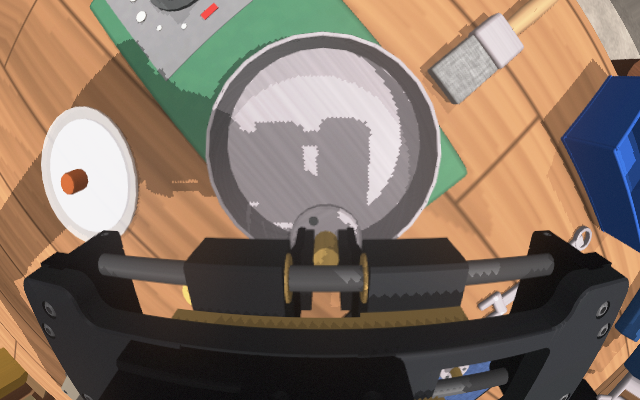

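The flange is held hub up over the tin's near edge, inside the wall. The rim spans about (206,145) to (441,150), with its top at (322,33). Next I'll check the tin centre against that.

Run:
```python
from h import *
c=load("w4")
P=np.array([wproj(c,[.6202+.076*np.cos(a),.0497+.076*np.sin(a),.083]) for a in np.radians(np.arange(0,360,2))])
print("left",P[P[:,0].argmin()],"right",P[P[:,0].argmax()],"top",P[P[:,1].argmin()])
# px per mm
print(wproj(c,[.6202,.0497,.083])-wproj(c,[.6212,.0497,.083]))
```

```text
left [203.4880377  147.33866192] right [441.10585302 150.12509901] top [323.31467327  31.01903491]
[-1.15223122  1.1488413 ]
```

Request:
step_arm --deltas '[[[0,0,0,0.0005,-0.001,0.02,5],[0,0,0,0.0005,-0.001,0.04,5],[0,0,0,0.0005,-0.001,0.05,5],[0,0,0,0.0005,-0.001,0.0517,5],[0,0,0,0.0005,-0.001,0.0517,5]]]'

```text
time: 13.6
ee_pos: [0.5874, 0.0173, 0.078]
eef_rot: [0.924, 0.381, -0.0, 0.0]
ft_force: [-0.0, -0.4, -1.3]
width: 0.0133
grip_force: 20.0
```

```bash
python3 -c "
from h import *
st()"
```

```text
t13.60 pos [0.5874 0.0173 0.078 ] yaw -45.2 zax [-0. -0. -1.] q [-0.66  0.47  0.69  1.77 -0.35  1.02 -0.63] F [-0.  -0.4 -1.3] tq [-0.06  0.11  0.01] w 0.0133 g 20.0
```

Request:
step_arm --deltas '[[[0,0,0,0,0,0.001,40],[0,0,0,0,0,0.001,40],[0,0,0,0,0,0.001,40],[0,0,0,0,0,-0.05,40],[0,0,0,0,0,-0.1,40],[0,0,0,-0.05,0.026,-0.1,40],[0,0,0,-0.1,0.052,-0.1,40],[0,0,0,-0.15,0.078,-0.1,40],[0,0,0,-0.2,0.104,-0.1,40],[0,0,0,-0.25,0.13,-0.1,40],[0,0,0,-0.3,0.155,-0.1,40],[0,0,0,-0.34,0.176,-0.1,40],[0,0,0,-0.34,0.176,-0.1,40],[0,0,0,-0.34,0.176,-0.1,40],[0,0,0,-0.34,0.176,-0.1,40]]]'

```text
time: 15.48
ee_pos: [0.4713, -0.3458, 0.1781]
eef_rot: [0.924, 0.383, 0.0, -0.0]
ft_force: [1.1, 0.8, -0.2]
width: 0.0347
grip_force: 0.0
```

```bash
cat >> h.py <<'E'
def sidelook(name=None):
    "hubs seen by the side camera: on mat (z .032) and in tin (z .072)"
    c=cams.camera("side"); h=cv2.cvtColor(c["img"],cv2.COLOR_RGB2HSV)
    if name: save(name,c["img"]); np.save(name+".npy",c,allow_pickle=True)
    m=cv2.inRange(h,(15,100,80),(32,255,255)); k,l,s,ce=cv2.connectedComponentsWithStats(m)
    for i in range(1,k):
        if s[i][4]<9 or s[i][4]>120: continue
        p=onplane(c,*ce[i],.032); q=onplane(c,*ce[i],.072)
        if .38<p[0]<.64 and -.45<p[1]<-.08: print("mat",s[i][4],(p[:2]+[.0,.0015]).round(4))
        elif np.hypot(q[0]-.6202,q[1]-.0497+.002)<.065: print("tin",s[i][4],(q[:2]+[0,.002]).round(4))
E
python3 -c "
from h import *
st();sidelook('s1');to(.4701,-.347,.09,-45)"
```

```text
t15.47 pos [ 0.4713 -0.3458  0.1781] yaw -45.0 zax [ 0.     0.001 -1.   ] q [-0.15  0.38  0.88  1.7  -0.32  1.21  0.02] F [ 1.1  0.8 -0.2] tq [-0.07  0.11  0.06] w 0.0347 g 0.0
mat 15 [ 0.5861 -0.0835]
mat 12 [ 0.565  -0.1553]
mat 25 [ 0.5115 -0.216 ]
mat 21 [ 0.5459 -0.2279]
mat 14 [ 0.5414 -0.2696]
mat 32 [ 0.4703 -0.3468]
row [-0.    -0.001 -0.   ] [-0.0017  0.      0.0881]
```

Request:
step_arm --deltas '[[[0,0,0,-0.0015,0,0.05,40],[0,0,0,-0.0015,0,0.1,40],[0,0,0,-0.0015,0,0.13,40],[0,0,0,-0.0015,0,0.141,40],[0,0,0,-0.0015,0,0.141,40],[0,0,0,-0.0015,0,0.141,40]]]'

```text
time: 16.27
ee_pos: [0.4703, -0.3486, 0.0386]
eef_rot: [0.924, 0.382, 0.001, 0.001]
ft_force: [-0.3, 0.3, -0.5]
width: 0.0347
grip_force: 0.0
```

```bash
python3 -c "
from h import *
st();to(.4701,-.347,.037,-45)"
```

```text
t16.27 pos [ 0.4703 -0.3486  0.0386] yaw -45.1 zax [ 0.002 -0.001 -1.   ] q [-0.05  0.56  0.77  1.81 -0.47  0.96  0.13] F [-0.3  0.3 -0.5] tq [-0.07  0.09 -0.  ] w 0.0347 g 0.0
row [ 0.002 -0.001 -0.002] [ 0.001  -0.0013  0.0016]
```

View pics/s1.png

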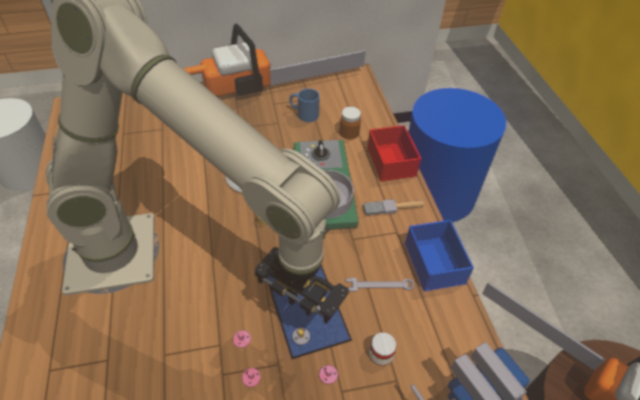

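The side view shows the arm hiding all flanges but the target at (301,336), which is undisturbed.

Request:
step_arm --deltas '[[[0,0,0,0.001,0,0.0016,5],[0,0,0,0.001,0,0.0016,5],[0,0,0,0.001,0,0.0016,5],[0,0,0,0.001,0,0.0016,5],[0,0,0,0.001,0,0.0016,5],[0,0,0,0.001,0,-0.05,5],[0,0,0,0.001,0,-0.1,5],[0,0,0,0.04,-0.016,-0.125,5],[0,0,0,0.096,-0.039,-0.125,5],[0,0,0,0.152,-0.062,-0.125,5],[0,0,0,0.208,-0.085,-0.125,5],[0,0,0,0.264,-0.108,-0.125,5],[0,0,0,0.32,-0.13,-0.125,5],[0,0,0,0.37,-0.15,-0.125,5],[0,0,0,0.41,-0.167,-0.125,5],[0,0,0,0.4339,-0.1764,-0.125,5],[0,0,0,0.4339,-0.1764,-0.125,5],[0,0,0,0.4339,-0.1764,-0.125,5]]]'

```text
time: 18.52
ee_pos: [0.6523, 0.0815, 0.162]
eef_rot: [0.925, 0.381, -0.0, 0.0]
ft_force: [0.8, 0.8, -0.0]
width: 0.0133
grip_force: 20.0
```

```bash
python3 -c "
from h import *
st();to(.6531,.0826,.078,-45);sidelook('s2');wrist('w5')"
```

```text
t18.52 pos [0.6523 0.0815 0.162 ] yaw -45.2 zax [-0.    -0.001 -1.   ] q [-0.72  0.54  0.73  1.5  -0.37  1.24 -0.72] F [ 0.8  0.8 -0. ] tq [-0.13  0.13  0.01] w 0.0133 g 20.0
row [ 0.     0.001 -0.004] [ 0.0014 -0.0002  0.084 ]
tin 20 [0.5878 0.0161]
mat 26 [ 0.4484 -0.1534]
mat 27 [ 0.5276 -0.2109]
mat 28 [ 0.5386 -0.2722]
```

View pics/w5.png

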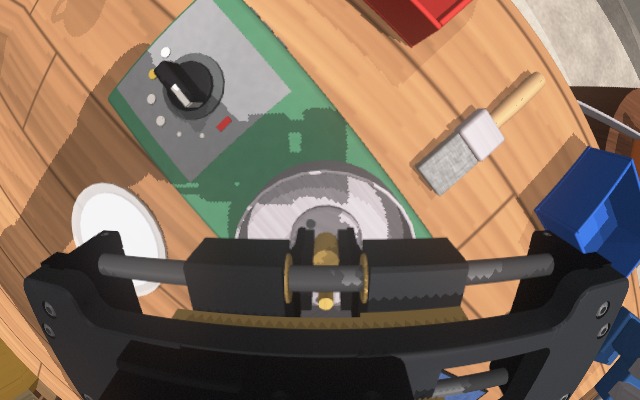

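The second flange is held over the far side of the tin, the first hub sits at (326,303), and the dial is still at red. The next call lowers it, releases, and goes on to the third flange with the tool turned.

Request:
step_arm --deltas '[[[0,0,0,0.0014,0,0.04,5],[0,0,0,0.0014,0,0.07,5],[0,0,0,0.0014,0,0.082,5],[0,0,0,0.0014,0,0.0845,5],[0,0,0,0.0014,0,0.0845,5],[0,0,0,0.0014,0,0.0845,40],[0,0,0,0.0014,0,0.0845,40],[0,0,0,0.0014,0,0.0845,40],[0,0,0,0.0014,0,0.03,40],[0,0,0,0.0014,0,-0.01,40],[0,0,-0.17,-0.05,0.027,-0.01,40],[0,0,-0.35,-0.105,0.054,-0.01,40],[0,0,-0.53,-0.16,0.083,-0.01,40],[0,0,-0.71,-0.215,0.111,-0.01,40],[0,0,-0.89,-0.27,0.14,-0.01,40],[0,0,-1.07,-0.31,0.16,0.0,40],[0,0,-1.25,-0.3293,0.1703,0.032,40],[0,0,-1.43,-0.3293,0.1703,0.032,40],[0,0,-1.575,-0.3293,0.1703,0.032,40],[0,0,-1.575,-0.3293,0.1703,0.032,40]]]'

```text
time: 21.12
ee_pos: [0.5392, -0.2704, 0.1304]
eef_rot: [0.383, 0.924, 0.0, 0.0]
ft_force: [-0.5, 0.8, -0.0]
width: 0.0351
grip_force: 0.0
```

```bash
python3 -c "
from h import *
st();
c=wrist('w6')
for f in flanges(c): print(f)
sidelook()
to(.5384,-.2721,.037,45)"
```

```text
t21.12 pos [ 0.5392 -0.2704  0.1304] yaw 45.0 zax [ 0.  0. -1.] q [-0.05  0.41  0.55  1.68 -0.23  1.12  1.35] F [-0.5  0.8 -0. ] tq [-0.03 -0.04 -0.01] w 0.0351 g 0.0
(0.4479, -0.1525, 21.6, 1925, 330, [0.4485, -0.1535])
(0.5274, -0.2105, 21.7, 1998, 289, [0.5268, -0.2107])
(0.5378, -0.2718, 21.9, 1844, 298, [0.5367, -0.2707])
mat 31 [ 0.4487 -0.1521]
mat 29 [ 0.5379 -0.272 ]
row [ 0.     0.    -0.002] [-0.0007 -0.002   0.0933]
```

Request:
step_arm --deltas '[[[0,0,0,-0.0005,-0.002,0.05,40],[0,0,0,-0.0005,-0.002,0.08,40],[0,0,0,-0.0005,-0.002,0.0933,40],[0,0,0,-0.0005,-0.002,0.0933,40],[0,0,0,-0.0005,-0.002,0.0933,40],[0,0,0,-0.0005,-0.002,0.0933,5],[0,0,0,-0.0005,-0.002,0.0933,5],[0,0,0,-0.0005,-0.002,0.0933,5],[0,0,0,-0.0005,-0.002,0.0933,5],[0,0,0,-0.0005,-0.002,0.0933,5],[0,0,0,-0.0005,-0.002,0.05,5],[0,0,0,-0.0005,-0.002,0,5],[0,0,0,0.015,0.035,-0.03,5],[0,0,0,0.037,0.087,-0.03,5],[0,0,0,0.059,0.138,-0.03,5],[0,0,0,0.081,0.19,-0.03,5],[0,0,0,0.103,0.24,-0.03,5],[0,0,0,0.118,0.275,-0.03,5],[0,0,0,0.1223,0.2836,-0.03,5],[0,0,0,0.1223,0.2836,-0.03,5]]]'

```text
time: 23.72
ee_pos: [0.6526, 0.0169, 0.1597]
eef_rot: [0.382, 0.924, -0.0, -0.0]
ft_force: [0.4, -0.6, -1.4]
width: 0.0134
grip_force: 20.0
```

```bash
python3 -c "
from h import *
st();to(.6531,.0168,.078,45);sidelook();c=wrist('w7')
for f in flanges(c,zd=.0515,box=(.54,.7,-.03,.13)): print(f)"
```

```text
t23.73 pos [0.6526 0.0169 0.1597] yaw 45.1 zax [-0.001 -0.001 -1.   ] q [-0.43  0.47  0.45  1.51 -0.21  1.21  0.84] F [ 0.4 -0.6 -1.4] tq [-0.13  0.03  0.05] w 0.0134 g 20.0
row [-0.001 -0.     0.002] [-0.0004  0.0004  0.0817]
tin 17 [0.5881 0.0153]
mat 28 [ 0.4484 -0.1526]
mat 27 [ 0.5276 -0.2109]
```

Request:
step_arm --deltas '[[[0,0,0,-0.0002,0.0002,0.04,5],[0,0,0,-0.0002,0.0002,0.07,5],[0,0,0,-0.0002,0.0002,0.08,5],[0,0,0,-0.0002,0.0002,0.082,5],[0,0,0,-0.0002,0.0002,0.082,5],[0,0,0,-0.0002,0.0002,0.082,40],[0,0,0,-0.0002,0.0002,0.082,40],[0,0,0,-0.0002,0.0002,0.082,40],[0,0,0,-0.0002,0.0002,0.03,40],[0,0,0,0,0,-0.01,40],[0,0,0,-0.015,-0.055,-0.01,40],[0,0,0,-0.03,-0.108,-0.01,40],[0,0,0,-0.045,-0.16,-0.01,40],[0,0,0,-0.06,-0.21,0.0,40],[0,0,0,-0.072,-0.2498,0.03,40],[0,0,0,-0.072,-0.2498,0.03,40],[0,0,0,-0.072,-0.2498,0.03,40],[0,0,0,-0.072,-0.2498,0.03,40]]]'

```text
time: 26.08
ee_pos: [0.5286, -0.2095, 0.1308]
eef_rot: [0.381, 0.925, 0.0, 0.0]
ft_force: [0.6, 0.9, -0.4]
width: 0.0348
grip_force: 0.0
```

```bash
python3 -c "
from h import *
st();
c=wrist('w8')
for f in flanges(c): print(f)
sidelook()
to(.5274,-.2107,.037,45)"
```

```text
t26.07 pos [ 0.5286 -0.2095  0.1308] yaw 45.2 zax [ 0.001  0.    -1.   ] q [-0.16  0.33  0.55  1.78 -0.19  1.09  1.24] F [ 0.6  0.9 -0.4] tq [-0.01  0.01 -0.04] w 0.0348 g 0.0
(0.4472, -0.1518, 21.7, 2083, 274, [0.4477, -0.1518])
(0.5269, -0.21, 21.9, 1823, 282, [0.5261, -0.2089])
tin 23 [0.653  0.0146]
mat 27 [ 0.4486 -0.153 ]
mat 26 [ 0.5276 -0.2113]
row [0.001 0.001 0.003] [ 0.0001 -0.0014  0.0937]
```

Request:
step_arm --deltas '[[[0,0,0,0,-0.0014,0.05,40],[0,0,0,0,-0.0014,0.08,40],[0,0,0,0,-0.0014,0.0937,40],[0,0,0,0,-0.0014,0.0937,40],[0,0,0,0,-0.0014,0.0937,40],[0,0,0,0,-0.0014,0.0937,5],[0,0,0,0,-0.0014,0.0937,5],[0,0,0,0,-0.0014,0.0937,5],[0,0,0,0,-0.0014,0.0937,5],[0,0,0,0,-0.0014,0.0937,5],[0,0,0,0,-0.0014,0.05,5],[0,0,0,0,-0.0014,0,5],[0,0,0,0.02,0.03,-0.03,5],[0,0,0,0.05,0.075,-0.03,5],[0,0,0,0.08,0.12,-0.03,5],[0,0,0,0.11,0.165,-0.03,5],[0,0,0,0.14,0.21,-0.03,5],[0,0,0,0.158,0.238,-0.03,5],[0,0,0,0.1647,0.248,-0.03,5],[0,0,0,0.1647,0.248,-0.03,5]]]'

```text
time: 28.68
ee_pos: [0.5857, 0.0808, 0.1598]
eef_rot: [0.382, 0.924, -0.0, -0.0]
ft_force: [-0.7, -0.9, -0.1]
width: 0.0135
grip_force: 20.0
```

```bash
python3 -c "
from h import *
st();to(.5873,.0826,.078,45);sidelook()"
```

```text
t28.68 pos [0.5857 0.0808 0.1598] yaw 45.1 zax [-0.001 -0.001 -1.   ] q [-0.56  0.33  0.42  1.68 -0.14  1.16  0.69] F [-0.7 -0.9 -0.1] tq [-0.06  0.03  0.01] w 0.0135 g 20.0
row [-0.001 -0.     0.002] [0.0001 0.0025 0.0818]
tin 25 [0.6548 0.0832]
tin 23 [0.653  0.0146]
tin 19 [0.5881 0.0161]
mat 26 [ 0.4484 -0.1534]
```

Request:
step_arm --deltas '[[[0,0,0,0,0.0018,0.04,5],[0,0,0,0,0.0018,0.07,5],[0,0,0,0,0.0018,0.08,5],[0,0,0,0,0.0018,0.082,5],[0,0,0,0,0.0018,0.082,5],[0,0,0,0,0.0018,0.082,40],[0,0,0,0,0.0018,0.082,40],[0,0,0,0,0.0018,0.082,40],[0,0,0,0,0.0018,0.03,40],[0,0,0,0,0,-0.01,40],[0,0,0.17,-0.013,-0.053,-0.01,40],[0,0,0.34,-0.026,-0.105,-0.01,40],[0,0,0.5,-0.039,-0.158,-0.01,40],[0,0,0.66,-0.055,-0.21,0.0,40],[0,0,0.785,-0.066,-0.25,0.03,40],[0,0,0.785,-0.0674,-0.263,0.03,40],[0,0,0.785,-0.0674,-0.263,0.03,40],[0,0,0.785,-0.0674,-0.263,0.03,40],[0,0,0.785,-0.0674,-0.263,0.03,40]]]'

```text
time: 31.1
ee_pos: [0.4489, -0.1516, 0.1307]
eef_rot: [0.706, 0.709, 0.0, 0.0]
ft_force: [0.5, -0.3, -1.3]
width: 0.035
grip_force: 0.0
```

```bash
python3 -c "
from h import *
st();
c=wrist('w9')
for f in flanges(c): print(f)
sidelook()
to(.4477,-.1525,.037,0)"
```

```text
t31.10 pos [ 0.4489 -0.1516  0.1307] yaw 0.3 zax [ 0.001  0.    -1.   ] q [-0.4   0.1   0.67  2.02 -0.07  1.05  0.31] F [ 0.5 -0.3 -1.3] tq [-0.14  0.03  0.03] w 0.0350 g 0.0
(0.4473, -0.151, 22.0, 1848, 301, [0.4474, -0.15])
tin 25 [0.6548 0.0832]
tin 21 [0.5867 0.0806]
tin 22 [0.6527 0.0146]
tin 19 [0.5881 0.0161]
mat 25 [ 0.4486 -0.153 ]
row [ 0.    -0.     0.004] [-0.0005 -0.0009  0.0934]
```

Request:
step_arm --deltas '[[[0,0,0,-0.0004,-0.0009,0.05,40],[0,0,0,-0.0004,-0.0009,0.08,40],[0,0,0,-0.0004,-0.0009,0.0934,40],[0,0,0,-0.0004,-0.0009,0.0934,40],[0,0,0,-0.0004,-0.0009,0.0934,40],[0,0,0,-0.0004,-0.0009,0.0934,5],[0,0,0,-0.0004,-0.0009,0.0934,5],[0,0,0,-0.0004,-0.0009,0.0934,5],[0,0,0,-0.0004,-0.0009,0.0934,5],[0,0,0,-0.0004,-0.0009,0.0934,5],[0,0,0,-0.0004,-0.0009,0.05,5],[0,0,0,-0.0004,-0.0009,0,5],[0,0,0,0.02,0.02,-0.03,5],[0,0,0,0.06,0.053,-0.03,5],[0,0,0,0.1,0.087,-0.03,5],[0,0,0,0.14,0.12,-0.03,5],[0,0,0,0.18,0.154,-0.03,5],[0,0,0,0.2008,0.1718,-0.03,5],[0,0,0,0.2008,0.1718,-0.03,5],[0,0,0,0.2008,0.1718,-0.03,5]]]'

```text
time: 33.7
ee_pos: [0.6188, 0.0474, 0.1598]
eef_rot: [0.707, 0.707, -0.001, -0.0]
ft_force: [0.2, -0.2, -1.0]
width: 0.0134
grip_force: 20.0
```

```bash
python3 -c "
from h import *
st();to(.6204,.0494,.078,0);sidelook()"
```

```text
t33.70 pos [0.6188 0.0474 0.1598] yaw 0.1 zax [-0.001 -0.001 -1.   ] q [-0.58  0.42  0.55  1.61 -0.23  1.19  0.02] F [ 0.2 -0.2 -1. ] tq [-0.09  0.04  0.03] w 0.0134 g 20.0
row [-0.001  0.001  0.001] [0.0021 0.0017 0.0818]
tin 23 [0.6553 0.083 ]
tin 20 [0.5867 0.0799]
tin 23 [0.653  0.0146]
tin 19 [0.5876 0.0156]
```

Request:
step_arm --deltas '[[[0,0,0,0.0016,0.0013,0.02,5],[0,0,0,0.0016,0.0013,0.045,5],[0,0,0,0.0016,0.0013,0.055,5],[0,0,0,0.0016,0.0013,0.055,5]]]'

```text
time: 34.25
ee_pos: [0.6201, 0.0498, 0.1043]
eef_rot: [0.707, 0.708, -0.001, -0.0]
ft_force: [-0.5, 0.0, -0.4]
width: 0.0134
grip_force: 20.0
```

```bash
python3 -c "
from h import *
st();to(.6204,.0494,.078,0)"
```

```text
t34.25 pos [0.6201 0.0498 0.1043] yaw 0.1 zax [-0.002 -0.    -1.   ] q [-0.56  0.48  0.53  1.65 -0.26  1.09  0.04] F [-0.5  0.  -0.4] tq [-0.15  0.06  0.  ] w 0.0134 g 20.0
row [-0.002  0.     0.002] [-0.0004  0.0004  0.0263]
```

Request:
step_arm --deltas '[[[0,0,0,-0.0002,0.0002,0.02,5],[0,0,0,-0.0002,0.0002,0.0265,5],[0,0,0,-0.0002,0.0002,0.0265,5],[0,0,0,-0.0002,0.0002,0.0265,30],[0,0,0,-0.0002,0.0002,0.0265,30],[0,0,0,-0.0002,0.0002,0.0265,30],[0,0,0,-0.0002,0.0002,-0.02,30],[0,0,0,-0.0002,0.0002,-0.07,30],[0,0,0,0,0,-0.12,30],[0,0,0,0.03,-0.05,-0.14,50],[0,0,0,0.055,-0.1,-0.14,50],[0,0,0,0.08,-0.15,-0.14,50],[0,0,0,0.11,-0.2,-0.14,50],[0,0,0,0.11,-0.2,-0.14,50],[0,0,0,0.11,-0.2,-0.14,50]]]'

```text
time: 36.12
ee_pos: [0.4209, 0.1594, 0.2457]
eef_rot: [0.706, 0.708, 0.001, 0.0]
ft_force: [0.7, -0.7, -0.1]
width: 0.0436
grip_force: 0.0
```

Run:
```python
from h import *
st();sidelook('s3')
c=wrist('w10');h=cv2.cvtColor(c["img"],cv2.COLOR_RGB2HSV)
m=cv2.inRange(h,(4,140,90),(15,255,255));k,l,s,ce=cv2.connectedComponentsWithStats(m)
for i in range(1,k):
    if s[i][4]>60:
        p=wplane(c,*ce[i],.03)
        if np.hypot(p[0]-.41,p[1]-.22)<.08: print("knob",s[i][4],ce[i],p)
a=load("s3")["img"][120:250,220:370];save("c3",cv2.resize(np.vstack([a]),None,fx=4,fy=4,interpolation=cv2.INTER_CUBIC))
```

```text
t36.12 pos [0.4209 0.1594 0.2457] yaw 0.1 zax [ 0.001  0.001 -1.   ] q [-0.92 -0.09  0.44  1.92  0.04  1.3  -0.49] F [ 0.7 -0.7 -0.1] tq [-0.09  0.01 -0.04] w 0.0436 g 0.0
tin 25 [0.6548 0.0832]
tin 21 [0.5867 0.0806]
tin 23 [0.62   0.0489]
tin 22 [0.6527 0.0146]
tin 21 [0.5888 0.0164]
knob 122 [316.19672131 118.69672131] [0.41038178 0.2213323  0.03      ]
```

View pics/c3.png

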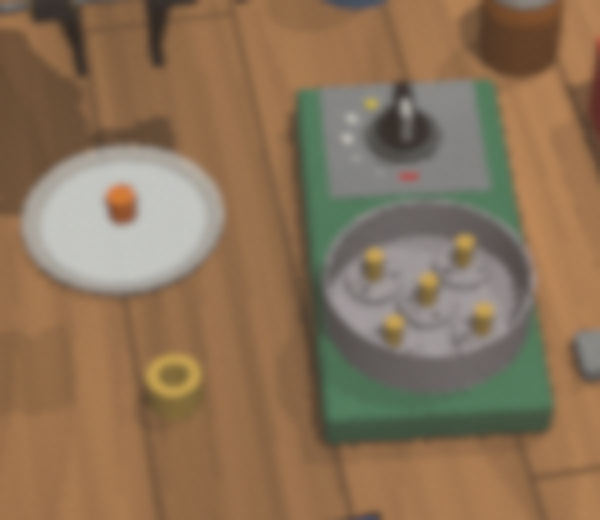

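View pics/w10.png

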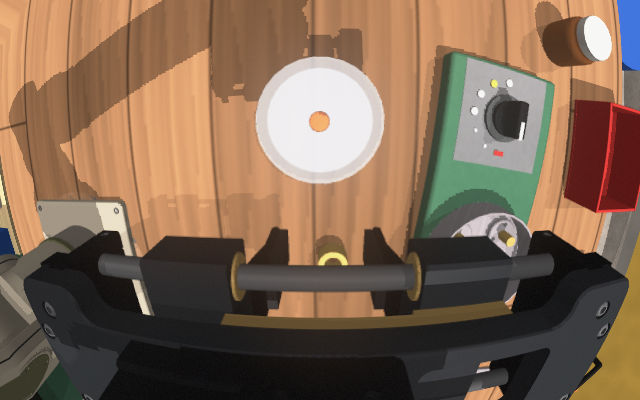

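The five hubs stand in the tin, four around one, and the dial is still at red. The lid lies undisturbed, with its knob at (319,121) and plate edge from x 256 to 384.

Run:
```python
from h import *
c=load('w10');h=cv2.cvtColor(c["img"],cv2.COLOR_RGB2HSV)
m=cv2.inRange(h,(0,0,150),(180,40,255));k,l,s,ce=cv2.connectedComponentsWithStats(m);i=l[100,320];v,u=np.nonzero(l==i)
q=np.array([wplane(c,a,b,.010)[:2] for a,b in zip(u,v)],np.float32)*1000;print(s[i],cv2.minEnclosingCircle(q))
o=cv2.inRange(h,(3,100,90),(22,255,255));o[:105]=0;o[137:]=0;o[:,:303]=0;o[:,336:]=0;v,u=np.nonzero(o);print(len(u),u.min(),u.max(),v.min(),v.max(),wplane(c,u.mean(),v.mean(),.034))
to(.411,.2205,.035,0)
```

```text
[  256    57   128   126 12387] ((413.39703369140625, 218.79400634765625), 78.37633514404297)
304 310 328 112 131 [0.41354448 0.21867786 0.034     ]
row [0. 0. 0.] [ 0.0616 -0.0105  0.2103]
```

Request:
step_arm --deltas '[[[0,0,0,0.03,-0.004,0.03,50],[0,0,0,0.0594,-0.0075,0.08,50],[0,0,0,0.0594,-0.0075,0.13,50],[0,0,0,0.0594,-0.0075,0.16,50],[0,0,0,0.0594,-0.0075,0.16,50],[0,0,0,0.0594,-0.0075,0.16,50],[0,0,0,0.0594,-0.0075,0.16,50]]]'

```text
time: 37.1
ee_pos: [0.4139, 0.2195, 0.0867]
eef_rot: [0.707, 0.708, 0.001, 0.0]
ft_force: [0.7, 0.1, 0.5]
width: 0.0438
grip_force: 0.0
```

```bash
python3 -c "
from h import *
st();to(.4134,.2188,.0345,0)"
```

```text
t37.10 pos [0.4139 0.2195 0.0867] yaw 0.1 zax [ 0.002  0.002 -1.   ] q [-0.96  0.15  0.4   2.06 -0.07  0.94 -0.52] F [0.7 0.1 0.5] tq [-0.14  0.05  0.  ] w 0.0438 g 0.0
row [ 0.002 -0.002  0.001] [-0.0008 -0.0006  0.0522]
```

Request:
step_arm --deltas '[[[0,0,0,-0.0006,-0.0005,0.025,50],[0,0,0,-0.0006,-0.0005,0.045,50],[0,0,0,-0.0006,-0.0005,0.0515,50],[0,0,0,-0.0006,-0.0005,0.0515,50],[0,0,0,-0.0006,-0.0005,0.0515,50],[0,0,0,-0.0006,-0.0005,0.0515,10],[0,0,0,-0.0006,-0.0005,0.0515,10],[0,0,0,-0.0006,-0.0005,0.0515,10],[0,0,0,-0.0006,-0.0005,0.0515,10],[0,0,0,-0.0006,-0.0005,0.0515,10],[0,0,0,-0.0006,-0.0005,0.0515,10],[0,0,0,-0.0006,-0.0005,0.02,10],[0,0,0,-0.0006,-0.0005,-0.03,10],[0,0,0,-0.0006,-0.0005,-0.08,10],[0,0,0,-0.0006,-0.0005,-0.1,10],[0,0,0,-0.0006,-0.0005,-0.1,10],[0,0,0,-0.0006,-0.0005,-0.1,10]]]' --squeeze 35

```text
time: 39.22
ee_pos: [0.4116, 0.2181, 0.1838]
eef_rot: [0.706, 0.708, -0.001, -0.0]
ft_force: [-0.2, -0.6, -2.1]
width: 0.0231
grip_force: 35.0
```

```bash
python3 -c "
from h import *
st();to(.6202,.0495,.19,0);sidelook();wrist('w11')"
```

```text
t39.23 pos [0.4116 0.2181 0.1838] yaw 0.1 zax [-0.002 -0.001 -1.   ] q [-0.99  0.01  0.41  1.96 -0.01  1.17 -0.57] F [-0.2 -0.6 -2.1] tq [-0.05  0.07  0.04] w 0.0231 g 35.0
row [-0.002  0.001  0.002] [-0.169   0.2082 -0.0064]
tin 25 [0.6548 0.0832]
tin 21 [0.5867 0.0806]
tin 24 [0.6202 0.0487]
tin 22 [0.6555 0.0118]
tin 22 [0.5887 0.0169]
```

View pics/w11.png

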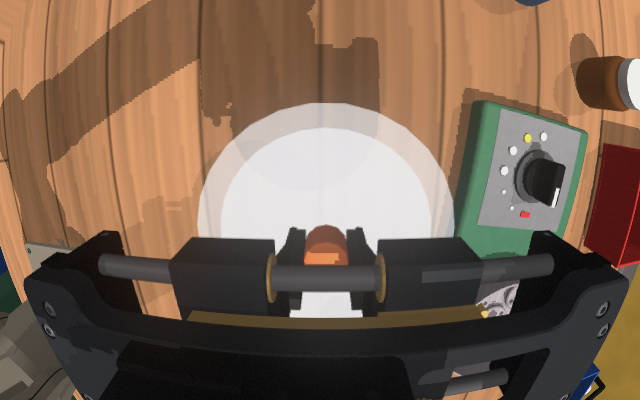

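The lid is held level by its knob at (326,245), and its rim is even. One hub shifted about 4 mm outwards, probably from the knock, so I'll check whether it still stands upright.

Run:
```python
from h import *
n=cams.camera("side");n2=cams.camera("scene");np.save("s4.npy",n,allow_pickle=True)
for nm,c in (("before",load("s3")),("side",n),("scene",n2)):
    h=cv2.cvtColor(c["img"],cv2.COLOR_RGB2HSV);m=cv2.inRange(h,(15,100,80),(32,255,255));k,l,s,ce=cv2.connectedComponentsWithStats(m)
    for i in range(1,k):
        q=onplane(c,*ce[i],.072)
        if 9<s[i][4]<80 and np.hypot(q[0]-.6202,q[1]-.0497)<.066: print(nm,s[i],ce[i].round(1),q.round(4))
```

```text
before [334 179   5   7  25] [335.5 181.6] [0.6548 0.0812 0.072 ]
before [312 182   3   8  21] [313.  185.3] [0.5867 0.0786 0.072 ]
before [325 189   4   7  23] [326.4 191.7] [0.62   0.0469 0.072 ]
before [339 196   4   7  22] [340.2 199. ] [0.6527 0.0126 0.072 ]
before [316 199   5   7  21] [318.1 201.7] [0.5888 0.0144 0.072 ]
side [334 179   5   7  25] [335.5 181.6] [0.6548 0.0812 0.072 ]
side [312 182   3   8  22] [313.  185.2] [0.5869 0.0792 0.072 ]
side [325 189   4   7  23] [326.4 191.7] [0.62   0.0469 0.072 ]
side [340 197   4   7  22] [341.4 199.6] [0.6555 0.0098 0.072 ]
side [316 199   5   7  21] [318.1 201.7] [0.5888 0.0144 0.072 ]
scene [303 199   5   8  33] [305.4 202.5] [0.5917 0.0222 0.072 ]
scene [322 211   4   8  29] [323.6 214.6] [0.5919 0.0878 0.072 ]
scene [306 213   4   8  30] [307.5 216.5] [0.6246 0.0561 0.072 ]
scene [287 215   5   8  32] [289.1 218.1] [0.6603 0.0189 0.072 ]
scene [307 228   5   8  33] [309.  231.3] [0.6585 0.0887 0.072 ]
```

Request:
step_arm --deltas '[[[0,0,0,-0.02,0.025,-0.006,10],[0,0,0,-0.05,0.062,-0.006,10],[0,0,0,-0.08,0.1,-0.006,10],[0,0,0,-0.11,0.137,-0.006,10],[0,0,0,-0.14,0.174,-0.006,10],[0,0,0,-0.16,0.198,-0.006,10],[0,0,0,-0.169,0.2082,-0.006,10],[0,0,0,-0.169,0.2082,0.02,10],[0,0,0,-0.169,0.2082,0.045,10],[0,0,0,-0.169,0.2082,0.053,10],[0,0,0,-0.169,0.2082,0.053,10],[0,0,0,-0.169,0.2082,0.053,10]]]'

```text
time: 40.92
ee_pos: [0.6214, 0.0501, 0.1333]
eef_rot: [0.706, 0.708, 0.001, 0.0]
ft_force: [1.4, -0.1, -1.0]
width: 0.0231
grip_force: 35.0
```

```bash
python3 -c "
from h import *
st();to(.6202,.0495,.114,0);c=wrist('w12')
h=cv2.cvtColor(c['img'],cv2.COLOR_RGB2HSV);print(wproj(c,[.62,.125,.1]).round(0))
save('c12',np.hstack([c['img'][60:330,150:490],cams.camera('side')['img'][100:370,200:480]]))"
```

```text
t40.92 pos [0.6214 0.0501 0.1333] yaw 0.1 zax [ 0.002  0.    -1.   ] q [-0.6   0.45  0.58  1.63 -0.27  1.14  0.05] F [ 1.4 -0.1 -1. ] tq [-0.1   0.02  0.01] w 0.0231 g 35.0
row [ 0.002 -0.     0.002] [-0.0007 -0.0012  0.0193]
[324. 109.]
```

View pics/c12.png

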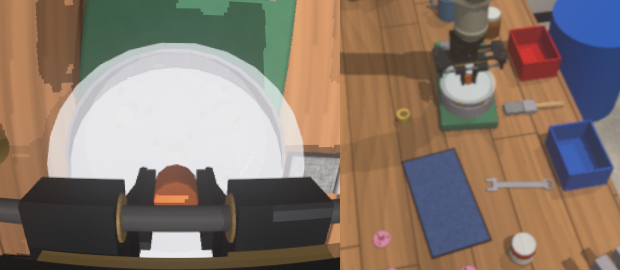

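The lid is level and centred over the tin and the mat is empty, so I'm lowering it.

Request:
step_arm --deltas '[[[0,0,0,-0.0004,-0.0008,0.006,10],[0,0,0,-0.0004,-0.0008,0.011,10],[0,0,0,-0.0004,-0.0008,0.015,10],[0,0,0,-0.0004,-0.0008,0.0185,10],[0,0,0,-0.0004,-0.0008,0.0195,10],[0,0,0,-0.0004,-0.0008,0.0195,10]]]'

```text
time: 41.78
ee_pos: [0.6201, 0.0495, 0.1127]
eef_rot: [0.706, 0.708, 0.0, -0.0]
ft_force: [-0.8, -0.4, -0.6]
width: 0.0233
grip_force: 35.0
```

```bash
python3 -c "
from h import *
st()"
```

```text
t41.77 pos [0.6201 0.0495 0.1127] yaw 0.1 zax [ 0.  0. -1.] q [-0.59  0.47  0.57  1.65 -0.28  1.1   0.05] F [-0.8 -0.4 -0.6] tq [-0.08  0.09  0.05] w 0.0233 g 35.0
```

Request:
step_arm --deltas '[[[0,0,0,0,0,0.0005,45],[0,0,0,0,0,0.0005,45],[0,0,0,0,0,0.0005,45],[0,0,0,0,0,-0.03,45],[0,0,0,0,0,-0.08,45],[0,0,0.117,0.05,0.006,-0.09,50],[0,0,0.117,0.1,0.012,-0.09,50],[0,0,0.117,0.15,0.018,-0.09,50],[0,0,0.117,0.1839,0.0214,-0.09,50],[0,0,0.117,0.1839,0.0214,-0.047,50],[0,0,0.117,0.1839,0.0214,-0.047,50],[0,0,0.117,0.1839,0.0214,-0.047,50]]]' --squeeze 15

```text
time: 43.28
ee_pos: [0.6417, 0.2328, 0.1612]
eef_rot: [0.747, 0.665, 0.0, 0.0]
ft_force: [-0.4, -0.3, 1.0]
width: 0.0435
grip_force: 0.0
```

Run:
```python
from h import *
st();to(.6416,.2338,.081,-6.6)
a=cams.camera("scene");b=cams.camera("side");np.save("s5.npy",b,allow_pickle=True);np.save("sc5.npy",a,allow_pickle=True)
P=[]
for c in (a,b):
    h=cv2.cvtColor(c["img"],cv2.COLOR_RGB2HSV);m=cv2.inRange(h,(4,140,90),(17,255,255));e=proj(c,[.6202,.0497,.102]);u,v=e.astype(int)
    mm=np.zeros_like(m);mm[v-14:v+14,u-14:u+14]=m[v-14:v+14,u-14:u+14];y,x=np.nonzero(mm);P.append((x.mean(),y.mean()) if len(x) else None);print("expect",e.round(1),"knob",P[-1],len(x))
    # lid plate ellipse centre, white
    w=cv2.inRange(h,(0,0,140),(180,45,255));k,l,s,ce=cv2.connectedComponentsWithStats(w)
    for i in range(1,k):
        if s[i][4]>600 and np.hypot(*(ce[i]-e))<25: print("plate",s[i],ce[i])
if all(P): print(tri(a,P[0],b,P[1]))
save("c5",np.hstack([cv2.resize(a["img"][170:300,255:405],None,fx=2.6,fy=2.6),cv2.resize(b["img"][110:240,270:420],None,fx=2.6,fy=2.6)]))
```

```text
t43.27 pos [0.6417 0.2328 0.1612] yaw -6.7 zax [ 0.001  0.    -1.   ] q [-0.79  0.55  0.54  1.42 -0.29  1.25 -0.34] F [-0.4 -0.3  1. ] tq [-0.11  0.03  0.03] w 0.0435 g 0.0
row [ 0.001 -0.    -0.001] [ 0.001  -0.0003  0.0802]
expect [306.5 208.6] knob (np.float64(307.03076923076924), np.float64(209.43076923076924)) 65
plate [ 280  190   56   48 1995] [307.19799499 213.58897243]
expect [326.7 184. ] knob (np.float64(326.94871794871796), np.float64(183.4102564102564)) 39
plate [ 300  167   54   42 1695] [326.70619469 187.87138643]
(array([0.62137931, 0.05228065, 0.10164657]), np.float64(0.00044577695385274727))
```

View pics/c5.png

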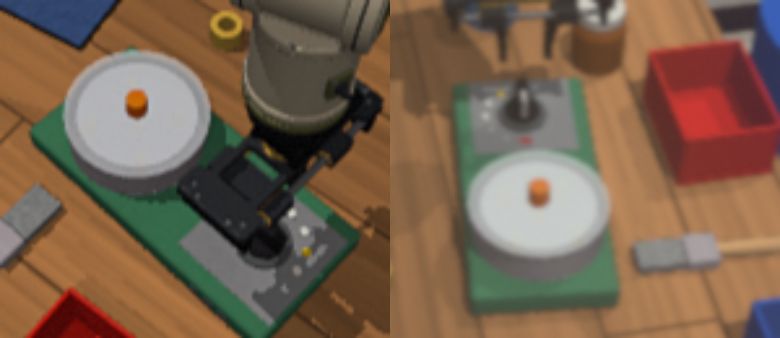

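The lid sits level in the rim, with the knob centre at z ≈ 0.102 as expected when seated, and the dial is still at red. Next I'll grip the dial.

Request:
step_arm --deltas '[[[0,0,0,0.001,0,0.03,50],[0,0,0,0.001,0,0.06,50],[0,0,0,0.001,0,0.08,50],[0,0,0,0.001,0,0.08,50],[0,0,0,0.001,0,0.08,10],[0,0,0,0.001,0,0.08,10],[0,0,0,0.001,0,0.08,10],[0,0,0,0.001,0,0.08,10],[0,0,0,0.001,0,0.08,10],[0,0,0,0.001,0,0.08,10]]]' --squeeze 15

```text
time: 44.62
ee_pos: [0.6417, 0.2345, 0.0802]
eef_rot: [0.747, 0.665, 0.001, 0.0]
ft_force: [3.0, -0.3, 1.4]
width: 0.014
grip_force: 15.0
```

Request:
step_arm --deltas '[[[0,0,0.18,0,0,0,10],[0,0,0.36,0,0,0,10],[0,0,0.524,0,0,0,10],[0,0,0.524,0,0,0,10],[0,0,0.524,0,0,0,10],[0,0,0.7,0,0,0,10],[0,0,0.88,0,0,0,10],[0,0,1.047,0,0,0,10],[0,0,1.047,0,0,0,10],[0,0,1.047,0,0,0,10],[0,0,1.22,0,0,0,10],[0,0,1.4,0,0,0,10],[0,0,1.571,0,0,0,10],[0,0,1.571,0,0,0,10],[0,0,1.571,0,0,0,10]]]'

```text
time: 46.5
ee_pos: [0.6414, 0.2349, 0.0802]
eef_rot: [0.998, -0.056, 0.0, -0.0]
ft_force: [0.2, 1.7, 7.0]
width: 0.014
grip_force: 15.0
```

```bash
python3 -c "
from h import *
st()"
```

```text
t46.50 pos [0.6414 0.2349 0.0802] yaw -96.4 zax [ 0.     0.001 -1.   ] q [-0.98  0.73  0.84  1.5  -0.58  1.17 -1.72] F [0.2 1.7 7. ] tq [ 0.26 -0.06 -0.02] w 0.0140 g 15.0
```

Request:
step_arm --deltas '[[[0,0,0,0,0,0,50],[0,0,0,0,0,0,50],[0,0,0,0,0,0,50],[0,0,0,0,0,-0.04,50],[0,0,0,0,0,-0.08,50],[0,0,0,0,0,-0.08,50]]]'

```text
time: 47.25
ee_pos: [0.6428, 0.2344, 0.1631]
eef_rot: [0.998, -0.057, 0.002, -0.001]
ft_force: [-0.1, -0.1, -1.1]
width: 0.0432
grip_force: 0.0
```

Request:
step_arm --deltas '[[[0,0,-0.18,0,0,0,50],[0,0,-0.36,0,0,0,50],[0,0,-0.54,0,0,0,50],[0,0,-0.72,0,0,0,50],[0,0,-0.9,0,0,0,50],[0,0,-1.08,0,0,0,50],[0,0,-1.26,0,0,0,50],[0,0,-1.44,0,0,0,50],[0,0,-1.62,0,0,0,50],[0,0,-1.8,0,0,0,50],[0,0,-1.98,0,0,0,50],[0,0,-2.16,0,0,0,50],[0,0,-2.34,0,0,0,50],[0,0,-2.52,0,0,0,50],[0,0,-2.7,0,0,0,50],[0,0,-2.88,0,0,0,50],[0,0,-3.06,0,0,0,50],[0,0,-3.14,0,0,0,50],[0,0,-3.14,0,0,0,50]]]'

```text
time: 49.62
ee_pos: [0.6408, 0.2343, 0.1588]
eef_rot: [0.059, 0.998, -0.0, -0.001]
ft_force: [-0.4, 0.2, -0.5]
width: 0.0433
grip_force: 0.0
```

Run:
```python
from h import *
st();to(.6416,.234,.081,83.4);c=wrist("w13")
t=np.array([.6415,.2334]);h=cv2.cvtColor(c["img"],cv2.COLOR_RGB2HSV)
for b in (True,False):
  m=cv2.inRange(h,(0,0,200),(180,40,255));k,l,s,ce=cv2.connectedComponentsWithStats(m)
p=wproj(c,[*t,.083]);print(p)
for i in range(1,k):
    q=wplane(c,*ce[i],.083)[:2]-t
    if s[i][4]>15 and np.hypot(*q)<.05: print(s[i],ce[i],np.hypot(*q),(-96.6-np.degrees(np.arctan2(q[1],q[0])))%360/30)
```

```text
t49.62 pos [0.6408 0.2343 0.1588] yaw 83.3 zax [-0.001 -0.    -1.   ] q [-0.6   0.52  0.26  1.41 -0.14  1.23  1.13] F [-0.4  0.2 -0.5] tq [ 0.01 -0.03  0.01] w 0.0433 g 0.0
row [-0.    -0.001 -0.002] [-0.0009 -0.0002  0.0778]
[326.49198527 214.52658587]
[ 255  137   62  107 3468] [278.57410611 187.0694925 ] 0.04067966229108277 1.04422988207964
[349 149  10  11  83] [353.44578313 153.85542169] 0.04906667229043859 3.76261368474025
[324 187   6  26 151] [326.42384106 199.41721854] 0.01170683809926026 2.9953348656527132
[ 325  194   72   67 2239] [365.61634658 227.28941492] 0.03134012776149905 6.648310917320106
[305 243  12  12  70] [310.44285714 248.92857143] 0.030982468603927064 9.790565974843132
[320 249   7   9  21] [323.14285714 252.23809524] 0.031349111922363816 9.16179041845315
```

The pointer line at (326,199) reads rest 3. Next I'll regrip and turn the last two clicks.

Request:
step_arm --deltas '[[[0,0,0,-0.0006,0,0.03,50],[0,0,0,-0.0006,0,0.06,50],[0,0,0,-0.0006,0,0.0778,50],[0,0,0,-0.0006,0,0.0778,50],[0,0,0,-0.0006,0,0.0778,10],[0,0,0,-0.0006,0,0.0778,10],[0,0,0,-0.0006,0,0.0778,10],[0,0,0,-0.0006,0,0.0778,10],[0,0,0,-0.0006,0,0.0778,10],[0,0,0,-0.0006,0,0.0778,10]]]' --squeeze 15

```text
time: 50.92
ee_pos: [0.6421, 0.2348, 0.0824]
eef_rot: [0.058, 0.998, 0.0, 0.0]
ft_force: [0.0, 2.0, 3.9]
width: 0.0138
grip_force: 15.0
```

Request:
step_arm --deltas '[[[0,0,0.18,0,0,0,10],[0,0,0.36,0,0,0,10],[0,0,0.524,0,0,0,10],[0,0,0.524,0,0,0,10],[0,0,0.524,0,0,0,10],[0,0,0.7,0,0,0,10],[0,0,0.88,0,0,0,10],[0,0,1.047,0,0,0,10],[0,0,1.047,0,0,0,10],[0,0,1.047,0,0,0,10]]]'

```text
time: 52.18
ee_pos: [0.6419, 0.2346, 0.0824]
eef_rot: [0.548, 0.837, 0.0, 0.0]
ft_force: [-1.2, 2.1, 5.9]
width: 0.0138
grip_force: 15.0
```

```bash
python3 -c "
from h import *
st()"
```

```text
t52.17 pos [0.6419 0.2346 0.0824] yaw 23.6 zax [ 0.  0. -1.] q [-0.74  0.62  0.46  1.48 -0.29  1.11  0.19] F [-1.2  2.1  5.9] tq [ 0.17  0.3  -0.07] w 0.0138 g 15.0
```

Request:
step_arm --deltas '[[[0,0,0,0,0,0,50],[0,0,0,0,0,0,50],[0,0,0,0,0,0,50],[0,0,0,0,0,-0.04,50],[0,0,0,0,0,-0.1,50],[0,0,0,0,0,-0.16,50],[0,0,0,-0.04,-0.04,-0.18,50],[0,0,0,-0.04,-0.04,-0.18,50],[0,0,0,-0.04,-0.04,-0.18,50]]]'

```text
time: 53.3
ee_pos: [0.6207, 0.1821, 0.2618]
eef_rot: [0.549, 0.836, 0.0, -0.0]
ft_force: [0.2, 0.0, -0.0]
width: 0.0436
grip_force: 0.0
```

Run:
```python
from h import *
st();c=wrist("w14");b=cams.camera("side")
t=np.array([.6415,.2334]);u,v=wproj(c,[*t,.06]).astype(int);print(u,v)
h=cv2.cvtColor(c["img"],cv2.COLOR_RGB2HSV)
for lab,lo,hi,z in (("white",(0,0,200),(180,40,255),.083),("yellow",(22,110,120),(35,255,255),.043)):
    k,l,s,ce=cv2.connectedComponentsWithStats(cv2.inRange(h,lo,hi))
    for i in range(1,k):
        q=wplane(c,*ce[i],z)[:2]-t
        if s[i][4]>15 and np.hypot(*q)<.05: print(lab,s[i],ce[i],np.hypot(*q),(-96.6-np.degrees(np.arctan2(q[1],q[0])))%360/30)
h=cv2.cvtColor(b["img"],cv2.COLOR_RGB2HSV);m=cv2.inRange(h,(4,140,90),(17,255,255))[170:198,313:341];y,x=np.nonzero(m);print("side knob",x.mean()+313,y.mean()+170,len(x))
save("c14",np.hstack([cv2.resize(c["img"][max(0,v-75):v+75,u-85:u+85],(440,388)),cv2.resize(b["img"][110:240,275:395],(358,388))]))
```

```text
t53.30 pos [0.6207 0.1821 0.2618] yaw 23.3 zax [-0.     0.001 -1.   ] q [-0.75  0.4   0.53  1.4  -0.2   1.4   0.2 ] F [ 0.2  0.  -0. ] tq [-0.03  0.02  0.02] w 0.0436 g 0.0
361 140
white [ 367   96   62   51 1591] [399.37774984 121.33752357] 0.04351760738741914 6.899606145568152
white [337 102  11   9  67] [341.49253731 105.70149254] 0.04541219815899126 3.9356783975222602
white [322 115  11  10  69] [326.82608696 119.47826087] 0.04589717117821827 3.0657534216358386
white [362 122   6  20  99] [364.87878788 131.50505051] 0.012166524315184807 5.0418611344468145
white [320 137   5   5  21] [321.80952381 139.14285714] 0.044299711402651924 2.171072519382538
white [324 156   6   6  23] [326.69565217 158.        ] 0.042193200257729546 1.2660312908587836
yellow [357  97   8   8  43] [360.62790698 100.46511628] 0.04508845102843669 4.99734527260782
side knob 326.94871794871796 183.4102564102564 39
```

The pointer reads rest 5.04 and the yellow stud lies at rest 5.00. The lid knob has not moved, and the gripper is clear of everything.

```bash
python3 -c "
from h import *
r.close_job()"
```

```text
the job is handed in; nothing more can be done
```

The job is done and handed in: the dial was turned off first, all five flanges are packed hubs up with one in the middle, the lid is seated in the rim, and the dial is now at the yellow stud (rest 5).

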